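Weigh the brass bars out of the clip strip

TASK

Weigh the brass bars as one pile: take the lighter off the scale and lay it flat on the bare table; with the pan empty, press the scale's round zero key until it gives and hold it a moment; then pull every bar out of the sprung clip strip and stack them flat and squarely on one another in the middle of the pan, lengthwise from the scale's front to its back; with the whole pile let go, press the oblong record key the same way. Press the scale with no more than a firm finger's force (never 40 N), do not press a key at the wrong time, and leave the tin and the torch where they are.

Things in the scene. Friction and masses are not known exactly. Their poses are not given: they have to be found in the camera images.
- bar0_mid (a point): centre of a loose brass bar, 100 (its x) x 30 (its y) x 10 (its z) mm, 0.2 to 0.33 kg; at the start it lies flat in the sprung clip strip, at station 0 of 0 to 5; None if the station is empty. All bars are alike
- bar1_mid (a point): centre of a loose brass bar, 100 (its x) x 30 (its y) x 10 (its z) mm, 0.2 to 0.33 kg; at the start it lies flat in the sprung clip strip, at station 1 of 0 to 5; None if the station is empty. All bars are alike
- bar2_mid (a point): centre of a loose brass bar, 100 (its x) x 30 (its y) x 10 (its z) mm, 0.2 to 0.33 kg; at the start it lies flat in the sprung clip strip, at station 2 of 0 to 5; None if the station is empty. All bars are alike
- bar3_mid (a point): centre of a loose brass bar, 100 (its x) x 30 (its y) x 10 (its z) mm, 0.2 to 0.33 kg; at the start it lies flat in the sprung clip strip, at station 3 of 0 to 5; None if the station is empty. All bars are alike
- bar4_mid (a point): centre of a loose brass bar, 100 (its x) x 30 (its y) x 10 (its z) mm, 0.2 to 0.33 kg; at the start it lies flat in the sprung clip strip, at station 4 of 0 to 5; None if the station is empty. All bars are alike
- bar5_mid (a point): centre of a loose brass bar, 100 (its x) x 30 (its y) x 10 (its z) mm, 0.2 to 0.33 kg; at the start it lies flat in the sprung clip strip, at station 5 of 0 to 5; None if the station is empty. All bars are alike
- strip_mid (a point): middle of the fixed clip strip (aluminium base 150 (x) x 378 (y) x 8 mm) at the height of the bars' undersides, 24 mm above the table. Station i lies at its y = (i-2.5) x 62 mm, bars along its x on black rests at x = +-25 to +-49 mm; between x = -25 and 25 mm the space beside a bar is free, 32 mm wide between neighbours. Low ribs (6 mm high, 1.8 mm clear) guide the bar's sides at the rests
- clip_crest (a point): point of the clip strip above strip_mid at the height of the crests of its spring leaves, 9 mm above the bars' tops (tips 18 mm above). A steel leaf at each end of a bar reaches 3 mm over its top edge and springs outward when the bar is pulled straight up (roughly 5 to 15 N, free after some 20 mm of lift)
- pan_top (a point): centre of the upper face of the scale's square steel pan, 124 x 124 mm, fixed, 36 mm above the table; z up, x from the scale's front (keypad) to its back. The grey bench scale is 200 (x) x 160 (y) mm; its middle lies at x = -32 mm from here
- zero_key_top (a point): centre of the upper face of the ZERO key, the ROUND white membrane key (diameter 26 mm) on the left of the black keypad (scale's +y side), facing up, 30 mm above the table, 96 mm before and 48 mm left of the pan centre
- zero_key (a joint): travel of the round key in m: 0 untouched, 0.002 fully down; a stiff spring of 2500 N/m with 1 N preload (about 4 N at 1.2 mm, 6 N fully down)
- record_key_top (a point): centre of the upper face of the RECORD key, the OBLONG white membrane key (22 x 36 mm) on the right of the keypad (scale's -y side), facing up, 30 mm above the table, 96 mm before and 48 mm right of the pan centre
- record_key (a joint): travel of the oblong key in m, like the round key's
- scale: the fixed bench scale with its keypad and pan; origin under its middle on the table
- red_tin: loose flux tin, 45 mm across, 50 mm high, a bystander behind the work; origin under it
- butane_torch: loose small torch standing upright, 62 x 86 x 131 mm, a bystander to the right of the work; origin under it
- lighter_mid (a point): centre of the loose lighter, 24 (its x) x 80 (its y) x 12 (its z) mm, lying flat on the scale's pan at the start
Things that resemble listed ones, but are neither listed nor needed, are in the scene too. Leave any green or pink look-alike of the part that bears bar3_mid alone. What is shaped like the part that bears bar5_mid but green or pink is not meant.

How it is judged:
On the way, in this order (a step that is already met when the one before it is completed fails the run):
1. the round zero key is pressed (at least 1.2 mm, 0.2 s) with the pan empty and the lighter on the table (height (world z) of lighter_mid below 0.012 m and horizontal distance between lighter_mid and pan_top above 0.1 m and value of joint zero_key above 0.0012 m and horizontal distance between each of bar0_mid, bar1_mid, bar2_mid, bar3_mid, bar4_mid, bar5_mid and pan_top above 0.12 m), for 0.2 s.
2. all bars lie squarely piled on the middle of the pan, let go (horizontal distance between each of bar0_mid, bar1_mid, bar2_mid, bar3_mid, bar4_mid, bar5_mid and pan_top below 0.012 m and angle between the x axis of each of bar0_mid, bar1_mid, bar2_mid, bar3_mid, bar4_mid, bar5_mid and the x axis of pan_top, either way round below 0.12 rad and angle between the z axis of each of bar0_mid, bar1_mid, bar2_mid, bar3_mid, bar4_mid, bar5_mid and the z axis of pan_top, either way round below 0.12 rad and horizontal distance between bar0_mid and bar1_mid below 0.008 m and horizontal distance between each of bar0_mid, bar1_mid and bar2_mid below 0.008 m and horizontal distance between each of bar0_mid, bar1_mid, bar2_mid and bar3_mid below 0.008 m and horizontal distance between each of bar0_mid, bar1_mid, bar2_mid, bar3_mid and bar4_mid below 0.008 m and horizontal distance between each of bar0_mid, bar1_mid, bar2_mid, bar3_mid, bar4_mid and bar5_mid below 0.008 m and contact force between scale and the fingers below 0.5 N and contact force between each of bar0, bar1, bar2, bar3, bar4, bar5 and the fingers below 0.1 N), for 0.2 s.
3. the oblong record key is pressed (at least 1.2 mm, 0.2 s) with the pile on the pan (horizontal distance between each of bar0_mid, bar1_mid, bar2_mid, bar3_mid, bar4_mid, bar5_mid and pan_top below 0.012 m and angle between the x axis of each of bar0_mid, bar1_mid, bar2_mid, bar3_mid, bar4_mid, bar5_mid and the x axis of pan_top, either way round below 0.12 rad and angle between the z axis of each of bar0_mid, bar1_mid, bar2_mid, bar3_mid, bar4_mid, bar5_mid and the z axis of pan_top, either way round below 0.12 rad and horizontal distance between bar0_mid and bar1_mid below 0.008 m and horizontal distance between each of bar0_mid, bar1_mid and bar2_mid below 0.008 m and horizontal distance between each of bar0_mid, bar1_mid, bar2_mid and bar3_mid below 0.008 m and horizontal distance between each of bar0_mid, bar1_mid, bar2_mid, bar3_mid and bar4_mid below 0.008 m and horizontal distance between each of bar0_mid, bar1_mid, bar2_mid, bar3_mid, bar4_mid and bar5_mid below 0.008 m and value of joint record_key above 0.0012 m), for 0.2 s.
At the end, for the whole second after the job is handed in: every bar lies flat on the pan, lengthwise front to back (both within 0.12 rad), its centre within 12 mm of the pan's and 8 mm of every other bar's; no key is held down; the lighter lies flat on the table (centre under 12 mm high, over 100 mm from the pan's centre) (height (world z) of lighter_mid below 0.012 m and horizontal distance between lighter_mid and pan_top above 0.1 m and horizontal distance between each of bar0_mid, bar1_mid, bar2_mid, bar3_mid, bar4_mid, bar5_mid and pan_top below 0.012 m and angle between the x axis of each of bar0_mid, bar1_mid, bar2_mid, bar3_mid, bar4_mid, bar5_mid and the x axis of pan_top, either way round below 0.12 rad and angle between the z axis of each of bar0_mid, bar1_mid, bar2_mid, bar3_mid, bar4_mid, bar5_mid and the z axis of pan_top, either way round below 0.12 rad and horizontal distance between bar0_mid and bar1_mid below 0.008 m and horizontal distance between each of bar0_mid, bar1_mid and bar2_mid below 0.008 m and horizontal distance between each of bar0_mid, bar1_mid, bar2_mid and bar3_mid below 0.008 m and horizontal distance between each of bar0_mid, bar1_mid, bar2_mid, bar3_mid and bar4_mid below 0.008 m and horizontal distance between each of bar0_mid, bar1_mid, bar2_mid, bar3_mid, bar4_mid and bar5_mid below 0.008 m and value of joint each of zero_key, record_key below 0.0006 m); the robot touches nothing.
It fails at once if the zero key pressed while a bar or the lighter is on the pan (value of joint zero_key above 0.001 m and horizontal distance between any of bar0_mid, bar1_mid, bar2_mid, bar3_mid, bar4_mid, bar5_mid, lighter_mid and pan_top below 0.08 m).
It fails at once if the record key pressed while a bar is not on the pan (value of joint record_key above 0.001 m and horizontal distance between any of bar0_mid, bar1_mid, bar2_mid, bar3_mid, bar4_mid, bar5_mid and pan_top above 0.12 m).
It fails at once if the fingers press the scale with more than 40 N (contact force between scale and the fingers above 40 N).
It fails at once if the tin or the torch moved by more than 30 mm (distance of any of red_tin, butane_torch from where it was at the start of the episode above 0.03 m).
Of bar0, bar1, bar2, bar3, bar4, bar5 only 4 to 6 are there at a start; the rules pass over those that are not, and their reading is None.
At some moment in a run one of bar0, bar1, bar2, bar3, bar4, bar5 may be knocked a few centimetres aside while the robot is not near it.
Once in a run the grip may slacken for a moment while it holds something.
It also fails if it takes over 210 s, if anything falls off the work surface, if the arm or the gripper's body presses on something with over 40 N, if the wrist force passes 120 N, or if a joint passes its speed limit or range.

ROBOT

A 6-joint arm with a two-finger parallel gripper is mounted at the origin on a cart in front of the work surface, level with it; the furniture and walls round the work are solid. World frame = base frame: x ahead of the robot, y to its left, z up, the work surface at z = 0. Lengths are in m, angles in rad, forces in N, time in s.
With the tool pointing down it reaches from about 0.35 to 0.85 m from the base axis. Payload 8.1 kg.
Tool frame: the origin (TCP) lies at the centre of the arm's flange, where the gripper is bolted on; the fingertips stand 173 mm ahead of it and the grasp point (between the pads) lies 155 mm ahead of it; z points along the fingers, y is the line along which they close (so a half turn about z gives the same grasp; the last joint's range is limited). The gripper opens to 85 mm and grips with 20 to 120 N. Pads are 22 mm wide; open, the fingers measure 114 mm over their backs; the gripper's body (76 mm by 85 mm) begins 54 mm behind the grasp point. The pads swing forward as they close: fully open they stand 13 mm farther back than shut.
Start: joints at [1.114, 0.13, 1.488, -0, 1.523, -0.085], TCP at [0.218, 0.559, 0.405] pointing down, gripper open.
Joint ranges: [-2.96, 2.96], [-0.89, 2.26], [0.02, 2.5], [-1.34, 4.48], [0, 2.73], [-2.66, 2.66]. Speed limits (rad/s): [2.39, 2.39, 2.79, 3.14, 3.14, 3.14].

INTERFACE

Orientations are given as [roll, pitch, yaw] about the fixed x, y, z axes, in that order (R = Rz(yaw) Ry(pitch) Rx(roll)).
In Python, from cell import manip gives the robot as it stands.
- The arm moves only by the tool step_arm, never from a script. Its argument "motion" is a list of rows, each an object with "fingers": the gripper's target within -1 to 1 (shut at 1, half-way at 0, fully open at -1); "travel": the shift along the tool's x, y, z in m, a list of three; "turn": the turn about the tool's z in rad. A call has 1 to 5 rows; each row shifts and turns the commanded pose from where the row before left it, along the tool's axes as they then stand; what a row does not reach is not made up. A row lasts 1/12 s, in which the tool goes at most 41.7 mm and 7.16 degrees, less where a joint would pass 70% of its speed; a pose out of reach is approached as far as the arm can. A call with a gripper value outside its range is refused whole. The fingers move at their own pace and stop on an object; "force" is the grip in N (left out, the last holds). Time passes only in rows, so rows that do not move let the fingers close. It gives the time, the measured TCP pose, the force, the opening and the grip force at its end, in the units of the state.
- manip.state(): the state, without advancing time (a new reading comes with each control period).
- manip.get_image(name): name is "scene" or "top" or "wrist"; returns a dict with "frame" (480x640x3 uint8, red, green, blue), "z_map" (480x640 float32, m along the optical axis (not along the pixel's ray), 0 where there is no reading), "fx", "fy", "cx", "cy" (pixels), "dist_coeffs" ([k1, k2, p1, p2, k3] as OpenCV has them; the pictures are not rectified), "R" (3x3) and "t" (3): a world point X has camera coordinates R X + t. Camera axes: x right, y down, z forward; pixel columns grow to the right and rows downward; lengths in m; the calibration is good to about 2 mm. A picture is of the moment at which its call begins.
- manip.hand_in(): hands the job in; it is judged then, once.
The state is a dict: "time": time; "q": joint angles; "qd": joint speeds; "joint_torque": joint torques, N m; "position": TCP position; "orientation": TCP orientation; "force": force on the tool from outside, world axes, zero at the start; "moment": the same for the moment, N m; "gripper_width": opening from 0.0 (shut) to 1.0 (fully open); "grip_force": force on a finger pad.
Only numpy, scipy, OpenCV 4.12 (cv2) and the standard library are available. Lean on these libraries where they do the work, as an engineer would, in place of code of your own. Each camera call takes 0.05 s, during which the arm holds its last target. There are 200 camera calls.

## Working session

There is one attempt and no reset: what is moved stays moved. The work goes in short steps, Python scripts to look and compute and a tool call to move; the robot and the scene stay as the last step left them, time stands still between calls to the robot, and variables do not carry over. Pictures are saved under pics/ and viewed, at most 14 in all, crops included, and the job is handed in when it is done.

Besides the shell and the picture viewer there is one more tool, called after "Emit:" as a command line: name --argument value ..., lists and objects as JSON in quotes. step_arm: Moves the arm, as the interface text tells. Its arguments: {"type":"object","properties":{"motion":{"type":"array"},"force":{"type":"number"}},"required":["motion"]}

```bash
ls; mkdir -p pics; cat > h.py <<'E'
import numpy as np, cv2
from cell import manip
def shot(n):
    d=manip.get_image(n); d['K']=np.array([[d['fx'],0,d['cx']],[0,d['fy'],d['cy']],[0,0,1.]]); 
    d['D']=np.array(d['dist_coeffs'],float); d['R']=np.array(d['R']); d['t']=np.array(d['t']).ravel(); return d
def save(d,name,crop=None,s=1):
    im=d['frame'][:,:,::-1]
    if crop: x0,y0,x1,y1=crop; im=im[y0:y1,x0:x1]
    cv2.imwrite('pics/'+name,cv2.resize(im,None,fx=s,fy=s,interpolation=cv2.INTER_CUBIC))
def toplane(d,uv,z):
    p=cv2.undistortPoints(np.array(uv,float).reshape(-1,1,2),d['K'],d['D']).reshape(-1,2)
    r=np.c_[p,np.ones(len(p))]@d['R']; c=-d['R'].T@d['t']
    return c+r*((z-c[2])/r[:,2])[:,None]
def cloud(d):
    v,u=np.mgrid[0:480,0:640]; z=d['z_map'].ravel()
    p=cv2.undistortPoints(np.c_[u.ravel(),v.ravel()].astype(float).reshape(-1,1,2),d['K'],d['D']).reshape(-1,2)
    P=(np.c_[p,np.ones(len(p))]*z[:,None]-d['t'])@d['R']; P[z==0]=np.nan
    return P.reshape(480,640,3)
def proj(d,X):
    return cv2.projectPoints(np.array(X,float).reshape(-1,1,3),cv2.Rodrigues(d['R'])[0],d['t'],d['K'],d['D'])[0].reshape(-1,2)
E
python3 - <<'E'
from h import *
a=shot('top');b=shot('scene')
save(a,'top0.png');save(b,'scene0.png')
for d in(a,b): print(d['K'].round(1).tolist(),(-d['R'].T@d['t']).round(3),(d['z_map']>0).mean())
print(manip.state())
E
```

```text
pics
[[522.2, 0.0, 318.6], [0.0, 522.2, 243.8], [0.0, 0.0, 1.0]] [ 0.301 -0.043  1.512] 0.9960416666666667
[[481.0, 0.0, 315.6], [0.0, 481.0, 233.3], [0.0, 0.0, 1.0]] [-0.066 -0.814  1.065] 0.9943489583333334
{'time': 0.1, 'q': array([ 1.11357263e+00,  1.31098305e-01,  1.48918239e+00, -8.52662285e-07,
        1.52297325e+00, -8.54119287e-02]), 'qd': array([ 0.00147842, -0.0005596 , -0.00134705, -0.00016174, -0.00034521,
       -0.00162161]), 'joint_torque': array([ 6.31968160e-04, -5.70947242e+01, -5.01944733e+01, -2.96569006e-04,
        8.04671872e-03, -1.86982300e-05]), 'position': array([0.21787836, 0.55882483, 0.40373492]), 'orientation': array([-3.13993735e+00, -1.40872904e-04,  2.76978081e+00]), 'force': array([-0.03635569,  0.51941791, -0.0098073 ]), 'moment': array([-0.002434  ,  0.08971802,  0.04848438]), 'grip_force': 0.0, 'gripper_width': 1.00057422494573}
```

View pics/top0.png

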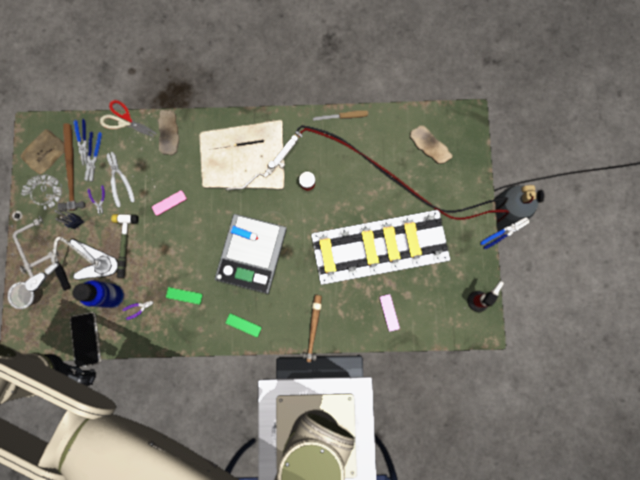

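View pics/scene0.png

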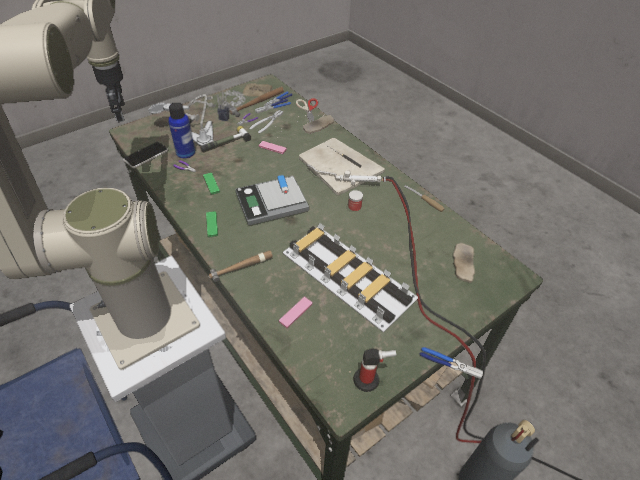

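Top view: four yellow brass bars at (328,255), (370,247), (391,243) and (413,239) in the white strip. The stations near (349,251) and (435,235) are empty. Scale at (251,253), with the lighter at (243,234), round key at (228,270) and oblong key at (262,279). Look-alikes to leave alone: green (184,296) and (243,325), pink (169,203) and (390,312). I'm choosing the four yellow bars in the clips.

```bash
cat > m.py <<'E'
from h import *
def rects(d,lo,hi,z,amin=40,roi=None,rgb=None):
    im=d['frame']; hsv=cv2.cvtColor(im,cv2.COLOR_RGB2HSV); m=cv2.inRange(hsv,lo,hi)
    if roi: k=np.zeros_like(m); k[roi[1]:roi[3],roi[0]:roi[2]]=1; m=m*k
    out=[]
    for c in cv2.findContours(m,cv2.RETR_EXTERNAL,cv2.CHAIN_APPROX_NONE)[0]:
        if cv2.contourArea(c)<amin: continue
        P=toplane(d,c.reshape(-1,2),z)[:,:2].astype(np.float32)
        M=cv2.moments(c); cen=toplane(d,[[M['m10']/M['m00'],M['m01']/M['m00']]],z)[0,:2]
        r=cv2.minAreaRect(P); B=cv2.boxPoints(r); e=B[1]-B[0],B[2]-B[1]; e=max(e,key=np.linalg.norm)
        yaw=np.degrees(np.arctan2(e[1],e[0]))%180
        out.append((np.round(r[0],4),np.round(cen,4),np.round(sorted(r[1]),4),round(yaw,1)))
    return out
E
python3 - <<'E'
from m import *
a=shot('top');b=shot('scene')
save(a,'crop0.png',(200,190,460,330),3)
for n,d,roi in(('top',a,(300,200,460,290)),('scene',b,(280,215,420,330))):
    print(n)
    for r in rects(d,(20,90,120) if n=='top' else (14,80,120),(36,255,255),.034,40,roi): print('bar',*r)
    for r in rects(d,(95,120,90),(115,255,255),.048,20,(220,215,280,250) if n=='top' else (270,170,300,200)): print('lighter',*r)
C=cloud(a)
for p in [(328,255),(370,247),(391,243),(413,239),(243,234),(228,270),(262,279),(260,255),(308,181)]: print(p,C[p[1],p[0]].round(4))
# strip white outline at z=.008
for r in rects(a,(0,0,170),(180,40,255),.008,200,(305,205,455,290)): print('white',*r)
for r in rects(a,(0,0,120),(180,45,225),.036,200,(215,210,290,295)): print('pan?',*r)
E
```

```text
top
bar [ 0.4959 -0.0453] [ 0.4961 -0.0448] [0.0343 0.096 ] 9.4
bar [ 0.516  -0.1677] [ 0.5158 -0.1667] [0.0343 0.0971] 9.1
bar [ 0.5258 -0.2287] [ 0.5254 -0.2277] [0.0342 0.0976] 9.1
bar [ 0.5359 -0.2896] [ 0.5354 -0.2887] [0.0342 0.0976] 9.1
lighter [0.5665 0.2002] [0.5664 0.2006] [0.0209 0.0559] 69.9
scene
bar [ 0.5329 -0.2924] [ 0.5367 -0.2927] [0.0324 0.1034] 9.5
bar [ 0.5233 -0.2314] [ 0.5265 -0.2322] [0.0331 0.1026] 9.2
bar [ 0.5136 -0.1706] [ 0.5171 -0.1712] [0.0338 0.1016] 9.4
bar [ 0.4935 -0.0488] [ 0.4964 -0.0494] [0.0348 0.1012] 10.2
lighter [0.5645 0.1966] [0.5645 0.1974] [0.02   0.0555] 68.8
(328, 255) [ 0.4963 -0.0476  0.0277]
(370, 247) [ 0.5147 -0.1676  0.0387]
(391, 243) [ 0.5253 -0.2282  0.0339]
(413, 239) [ 0.5349 -0.2909  0.0357]
(243, 234) [0.56   0.1927 0.0504]
(228, 270) [0.4613 0.2405 0.0222]
(262, 279) [0.4323 0.1422 0.0287]
(260, 255) [0.5009 0.1471 0.0321]
(308, 181) [0.7098 0.0044 0.0515]
white [ 0.4592 -0.2084] [ 0.4582 -0.2082] [0.0302 0.3792] 99.2
white [ 0.5067 -0.1067] [ 0.5063 -0.1066] [0.0507 0.0941] 99.4
white [ 0.5456 -0.3476] [ 0.5456 -0.3476] [0.0501 0.0777] 99.2
white [ 0.583  -0.1878] [ 0.583  -0.1834] [0.0264 0.3804] 99.2
pan? [0.5105 0.1741] [0.5374 0.1652] [0.1588 0.1962] 163.7
```

View pics/crop0.png

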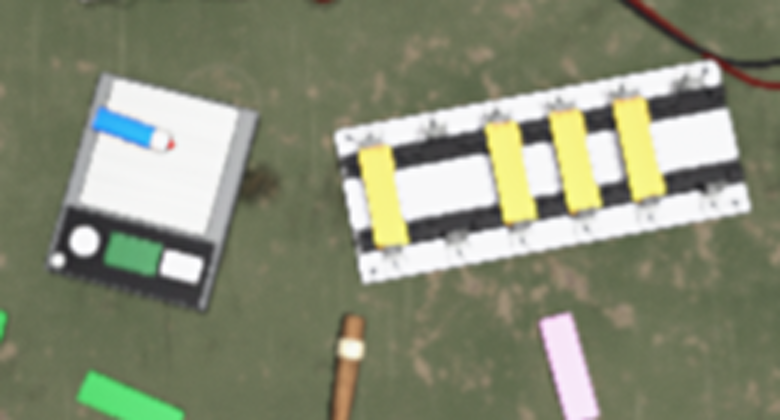

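The crop confirms it: four yellow bars at stations 5, 3, 2 and 1, clipped in the strip. The lighter on the pan is blue with a white and red end, and the round key is on the left with the oblong key on the right. I'm moving above the lighter now.

Emit:
step_arm --motion '[{"fingers":-1,"travel":[-0.035,-0.017,0],"turn":0},{"fingers":-1,"travel":[-0.035,-0.017,0],"turn":0},{"fingers":-1,"travel":[-0.035,-0.017,0],"turn":0},{"fingers":-1,"travel":[-0.035,-0.017,0],"turn":0},{"fingers":-1,"travel":[-0.035,-0.017,0],"turn":0}]' --force 40

```text
time: 0.62
position: [0.3508, 0.4148, 0.4045]
orientation: [-3.141, -0.0, 2.77]
force: [0.4, 0.3, -0.3]
gripper_width: 1.001
grip_force: 0.0
```

Emit:
step_arm --motion '[{"fingers":-1,"travel":[-0.035,-0.017,0],"turn":0},{"fingers":-1,"travel":[-0.035,-0.017,0],"turn":0},{"fingers":-1,"travel":[-0.035,-0.017,0],"turn":0},{"fingers":-1,"travel":[-0.035,-0.017,0],"turn":0},{"fingers":-1,"travel":[-0.035,-0.017,0],"turn":0}]'

```text
time: 1.03
position: [0.4832, 0.2718, 0.4047]
orientation: [3.141, 0.0, 2.77]
force: [0.4, -0.3, -0.3]
gripper_width: 1.001
grip_force: 0.0
```

Emit:
step_arm --motion '[{"fingers":-1,"travel":[-0.035,-0.017,0],"turn":0},{"fingers":-1,"travel":[-0.035,-0.017,0],"turn":0},{"fingers":-1,"travel":[-0.035,-0.017,0],"turn":0},{"fingers":-1,"travel":[0,0,0],"turn":0.119},{"fingers":-1,"travel":[0,0,0],"turn":0.119}]'

```text
time: 1.45
position: [0.5629, 0.1855, 0.4041]
orientation: [-3.141, -0.0, 2.523]
force: [-1.2, 0.1, 0.4]
gripper_width: 0.999
grip_force: 0.0
```

Emit:
step_arm --motion '[{"fingers":-1,"travel":[0,0,0],"turn":0.119},{"fingers":-1,"travel":[0,0,0],"turn":0.119},{"fingers":-1,"travel":[0,0,0],"turn":0.119},{"fingers":-1,"travel":[0,0,0],"turn":0.119},{"fingers":-1,"travel":[0,0,0],"turn":0.119}]'

```text
time: 1.87
position: [0.5615, 0.1878, 0.4044]
orientation: [-3.141, -0.0, 1.931]
force: [-0.1, 0.1, -0.4]
gripper_width: 1.002
grip_force: 0.0
```

Emit:
step_arm --motion '[{"fingers":-1,"travel":[0,0,0],"turn":0.119},{"fingers":-1,"travel":[0,0,0],"turn":0.119},{"fingers":-1,"travel":[0,0,0],"turn":0.119},{"fingers":-1,"travel":[0,0,0],"turn":0.119},{"fingers":-1,"travel":[0,0,0],"turn":0.119}]'

```text
time: 2.28
position: [0.5615, 0.1878, 0.4044]
orientation: [-3.141, 0.0, 1.336]
force: [-0.4, -0.6, 0.4]
gripper_width: 0.998
grip_force: 0.0
```

Emit:
step_arm --motion '[{"fingers":-1,"travel":[0,0,0],"turn":0.119},{"fingers":-1,"travel":[0,0,0],"turn":0},{"fingers":-1,"travel":[0,0,0],"turn":0}]'

```text
time: 2.53
position: [0.5615, 0.1878, 0.4045]
orientation: [-3.141, 0.0, 1.227]
force: [0.7, -0.3, 0.1]
gripper_width: 1.001
grip_force: 0.0
```

```bash
cat >> h.py <<'E'
def tool(x,y,z,yaw_deg=None):
    s=manip.state(); p=s['position']; yw=s['orientation'][2]
    X=np.array([np.cos(yw),np.sin(yw)]);Y=np.array([np.sin(yw),-np.cos(yw)])
    d=np.array([x,y])-p[:2]
    r=[round(float(v),4) for v in (d@X,d@Y,p[2]-z)]
    t=None if yaw_deg is None else round(float((yw-np.radians(yaw_deg)+np.pi/2)%np.pi-np.pi/2),4)
    print('travel',r,'turn',t,'pos',p.round(4),'yaw',round(float(np.degrees(yw)),2))
E
python3 - <<'E'
from m import *
w=shot('wrist'); save(w,'w0.png'); print((-w['R'].T@w['t']).round(3),w['R'].round(2).tolist(),w['fx'],w['D'])
E
```

```text
[0.582 0.251 0.373] [[0.94, -0.34, -0.0], [-0.33, -0.91, 0.26], [-0.09, -0.25, -0.96]] 377.0325826494705 [-0.00981541  0.          0.          0.          0.        ]
```

View pics/w0.png

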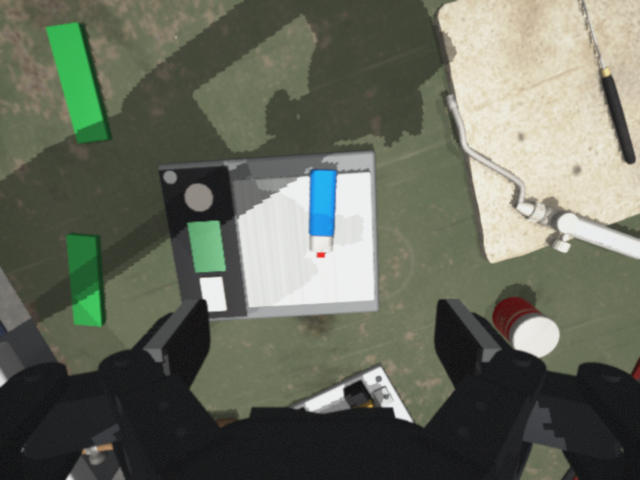

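Wrist view: lighter at (321,213), round key at (199,197) and oblong key at (212,294). The pan spans roughly (242–377, 172–306). The keys fix the scale frame.

```bash
cat > sc.py <<'E'
from m import *
w=shot('wrist')
for r in rects(w,(98,120,70),(115,255,255),.048,100,(300,160,345,260)): print('lighter blue',*r)
print('red tip',toplane(w,[[320.5,254]],.042)[0])
g=cv2.cvtColor(w['frame'],cv2.COLOR_RGB2GRAY)
def key(x0,y0,x1,y1):
    s=g[y0:y1,x0:x1]; t,m=cv2.threshold(s,0,255,cv2.THRESH_OTSU)
    c=max(cv2.findContours(m,cv2.RETR_EXTERNAL,cv2.CHAIN_APPROX_NONE)[0],key=cv2.contourArea)
    P=toplane(w,c.reshape(-1,2)+[x0,y0],.03)[:,:2].astype(np.float32); r=cv2.minAreaRect(P); print(np.round(r[0],4),np.round(r[1],4)); return np.array(r[0])
z=key(183,181,216,213); r=key(198,274,229,314)
ey=(z-r)/np.linalg.norm(z-r); ex=np.array([ey[1],-ey[0]])
print('dist',np.linalg.norm(z-r),'yaw',np.degrees(np.arctan2(ex[1],ex[0])),'pan',(z+r)/2+.096*ex)
S=toplane(w,[[160,167],[374,152],[378,311],[184,321]],.03); print(S.round(4),S.mean(0))
P=toplane(w,[[371,171],[378,302],[247,308]],.036); print(P.round(4),(P[0]+P[2])/2)
E
python3 sc.py
```

```text
lighter blue [0.564  0.2005] [0.5642 0.2015] [0.0222 0.058 ] 68.8
red tip [0.54625948 0.15550953 0.042     ]
[0.4583 0.2411] [0.0251 0.0248]
[0.4317 0.1489] [0.0363 0.0223]
dist 0.09592804053905907 yaw -16.142145245040464 pan [0.53720183 0.16833115]
[[0.4369 0.2772 0.03  ]
 [0.6215 0.2251 0.03  ]
 [0.5788 0.0771 0.03  ]
 [0.3924 0.1319 0.03  ]] [0.50740026 0.17783944 0.03      ]
[[0.6134 0.2108 0.036 ]
 [0.5817 0.0893 0.036 ]
 [0.4596 0.1261 0.036 ]] [0.53650591 0.16845727 0.036     ]
```

Emit:
step_arm --motion '[{"fingers":-1,"travel":[0,0,0.037],"turn":0},{"fingers":-1,"travel":[0,0,0.037],"turn":0},{"fingers":-1,"travel":[0,0,0.037],"turn":0},{"fingers":-1,"travel":[0,0,0.037],"turn":0},{"fingers":-0.4,"travel":[0,0,0.025],"turn":0.015}]' --force 30

```text
time: 3.05
position: [0.5602, 0.1875, 0.2277]
orientation: [-3.138, 0.002, 1.211]
force: [-0.6, -0.8, -1.4]
gripper_width: 0.884
grip_force: 0.0
```

Emit:
step_arm --motion '[{"fingers":-0.2,"travel":[0,0,0.01],"turn":0},{"fingers":0,"travel":[0,0,0.01],"turn":0},{"fingers":1,"travel":[0,0,0],"turn":0},{"fingers":1,"travel":[0,0,0],"turn":0},{"fingers":1,"travel":[0,0,0],"turn":0}]'

```text
time: 3.47
position: [0.5627, 0.1881, 0.2141]
orientation: [3.139, -0.002, 1.208]
force: [-0.2, -0.0, 0.6]
gripper_width: 0.258
grip_force: 33.4
```

Emit:
step_arm --motion '[{"fingers":1,"travel":[0,0,0],"turn":0},{"fingers":1,"travel":[0,0,0],"turn":0},{"fingers":1,"travel":[0,0,0],"turn":0}]'

```text
time: 3.72
position: [0.5624, 0.188, 0.2134]
orientation: [3.139, -0.002, 1.208]
force: [-0.6, -0.5, 6.3]
gripper_width: 0.259
grip_force: 34.1
```

Emit:
step_arm --motion '[{"fingers":1,"travel":[0,0,-0.01],"turn":0},{"fingers":1,"travel":[0,0,-0.03],"turn":0},{"fingers":1,"travel":[0,0,-0.03],"turn":0},{"fingers":1,"travel":[0,0,0],"turn":0}]'

```text
time: 4.05
position: [0.5638, 0.1884, 0.2895]
orientation: [3.133, -0.006, 1.208]
force: [0.9, 0.5, 1.3]
gripper_width: 0.262
grip_force: 33.4
```

Emit:
step_arm --motion '[{"fingers":1,"travel":[0.03,-0.008,0],"turn":0},{"fingers":1,"travel":[0.03,-0.008,0],"turn":0},{"fingers":1,"travel":[0.03,-0.008,0],"turn":0},{"fingers":1,"travel":[0.03,-0.008,0],"turn":0},{"fingers":1,"travel":[0.03,-0.008,0],"turn":0}]'

```text
time: 4.47
position: [0.5775, 0.3436, 0.2825]
orientation: [3.141, -0.0, 1.208]
force: [-0.9, 0.1, 0.4]
gripper_width: 0.262
grip_force: 33.4
```

Emit:
step_arm --motion '[{"fingers":1,"travel":[0,0,0],"turn":0},{"fingers":1,"travel":[0,0,0],"turn":0}]'

```text
time: 4.63
position: [0.5771, 0.344, 0.282]
orientation: [3.141, -0.0, 1.211]
force: [-0.1, -0.3, -0.2]
gripper_width: 0.257
grip_force: 33.4
```

```bash
python3 - <<'E'
from h import *
w=shot('wrist'); save(w,'w1.png'); print(manip.state()['position'],manip.state()['gripper_width'])
E
```

```text
[0.57723031 0.34271372 0.28182397] 0.26223899449306126
```

View pics/w1.png

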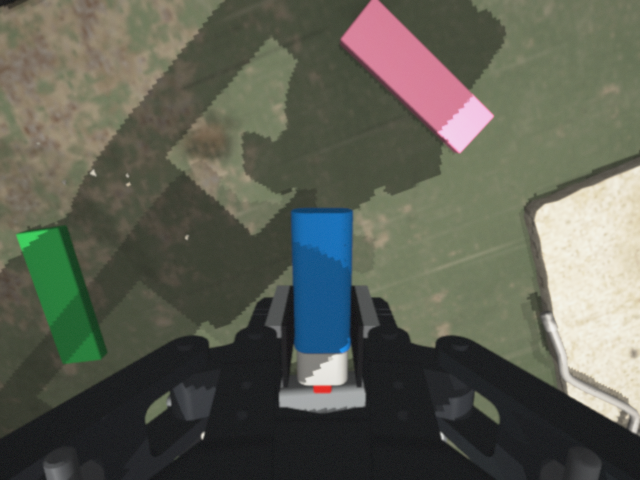

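The lighter is held level at (323,300), over bare table. Lowering and letting go.

Emit:
step_arm --motion '[{"fingers":1,"travel":[0,0,0.03],"turn":0},{"fingers":1,"travel":[0,0,0.03],"turn":0},{"fingers":1,"travel":[0,0,0.025],"turn":0},{"fingers":1,"travel":[0,0,0.012],"turn":0},{"fingers":1,"travel":[0,0,0.006],"turn":0}]'

```text
time: 5.1
position: [0.5765, 0.3405, 0.1767]
orientation: [-3.138, 0.004, 1.207]
force: [-8.4, -0.9, 9.9]
gripper_width: 0.259
grip_force: 35.5
```

Emit:
step_arm --motion '[{"fingers":1,"travel":[0,0,0],"turn":0},{"fingers":1,"travel":[0,0,0.001],"turn":0},{"fingers":1,"travel":[0,0,0],"turn":0}]'

```text
time: 5.35
position: [0.5783, 0.3421, 0.1792]
orientation: [3.14, -0.002, 1.207]
force: [-0.2, 0.4, -0.7]
gripper_width: 0.263
grip_force: 34.7
```

Emit:
step_arm --motion '[{"fingers":0.1,"travel":[0,0,0],"turn":0},{"fingers":0,"travel":[0,0,0],"turn":0},{"fingers":0,"travel":[0,0,0],"turn":0},{"fingers":0,"travel":[0,0,-0.01],"turn":0},{"fingers":0,"travel":[0,0,-0.03],"turn":0}]'

```text
time: 5.77
position: [0.5752, 0.3411, 0.213]
orientation: [-3.135, 0.007, 1.208]
force: [-0.3, 0.6, -2.0]
gripper_width: 0.501
grip_force: 0.0
```

Emit:
step_arm --motion '[{"fingers":1,"travel":[0,0,-0.03],"turn":0},{"fingers":1,"travel":[0,0,-0.03],"turn":0},{"fingers":1,"travel":[0,0,0],"turn":0},{"fingers":1,"travel":[0,0,0],"turn":0},{"fingers":1,"travel":[0,0,0],"turn":0}]'

```text
time: 6.18
position: [0.5774, 0.3423, 0.2784]
orientation: [3.141, -0.001, 1.208]
force: [-0.3, -0.5, -0.7]
gripper_width: -0.003
grip_force: 0.0
```

```bash
python3 - <<'E'
from m import *
a=shot('top')
for r in rects(a,(95,120,60),(115,255,255),.012,20,(150,190,290,280)): print('lighter',*r)
C=cloud(a)
for r in rects(shot('wrist'),(98,120,50),(115,255,255),.012,300): print('lighter w',*r)
print(manip.state()['gripper_width'])
tool(0.4583,0.2411,0.23)
E
```

```text
lighter [0.5775 0.3391] [0.5788 0.3365] [0.0241 0.0264] 70.0
lighter w [0.5807 0.3545] [0.5812 0.3558] [0.0227 0.058 ] 69.8
0.0007032974141106993
travel [-0.1364, -0.075, 0.0463] turn None pos [0.5769 0.342  0.2763] yaw 69.21
```

Emit:
step_arm --motion '[{"fingers":1,"travel":[-0.0273,-0.015,0],"turn":0},{"fingers":1,"travel":[-0.0273,-0.015,0],"turn":0},{"fingers":1,"travel":[-0.0273,-0.015,0],"turn":0},{"fingers":1,"travel":[-0.0273,-0.015,0],"turn":0},{"fingers":1,"travel":[-0.0273,-0.015,0],"turn":0}]'

```text
time: 6.7
position: [0.457, 0.2402, 0.2758]
orientation: [-3.139, 0.002, 1.208]
force: [-0.1, -1.0, 1.0]
gripper_width: -0.001
grip_force: 0.0
```

Emit:
step_arm --motion '[{"fingers":1,"travel":[0,0,0.025],"turn":0},{"fingers":1,"travel":[0,0,0.02],"turn":0},{"fingers":1,"travel":[0,0,0.015],"turn":0},{"fingers":1,"travel":[0,0,0],"turn":0},{"fingers":1,"travel":[0,0,0],"turn":0}]'

```text
time: 7.12
position: [0.4579, 0.2409, 0.216]
orientation: [-3.138, 0.003, 1.208]
force: [0.6, 0.4, -0.0]
gripper_width: 0.004
grip_force: 0.0
```

```bash
python3 - <<'E'
from m import *
tool(0.4583,0.2411,0.203)
w=shot('wrist'); save(w,'w2.png')
C=cloud(w); 
E
```

```text
travel [0.0004, 0.0003, 0.013] turn None pos [0.4579 0.2409 0.216 ] yaw 69.2
```

View pics/w2.png

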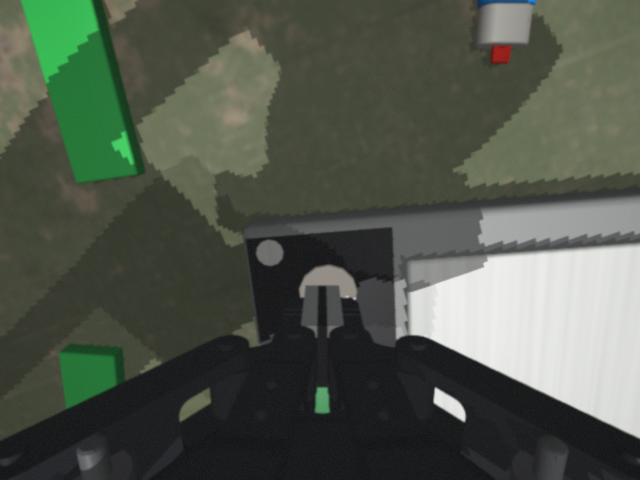

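The closed fingertips are over the round key at (328,285). The pan is empty and the lighter lies on the table at (503,25). Pressing slowly.

Emit:
step_arm --motion '[{"fingers":1,"travel":[0,0,0.004],"turn":0},{"fingers":1,"travel":[0,0,0.003],"turn":0},{"fingers":1,"travel":[0,0,0.002],"turn":0},{"fingers":1,"travel":[0,0,0],"turn":0},{"fingers":1,"travel":[0,0,0],"turn":0}]'

```text
time: 7.58
position: [0.4589, 0.2413, 0.2088]
orientation: [-3.142, 0.0, 1.208]
force: [-0.5, 0.5, 0.3]
gripper_width: -0.0
grip_force: 0.0
```

Emit:
step_arm --motion '[{"fingers":1,"travel":[0,0,0.001],"turn":0},{"fingers":1,"travel":[0,0,0.001],"turn":0},{"fingers":1,"travel":[0,0,0],"turn":0},{"fingers":1,"travel":[0,0,0],"turn":0}]'

```text
time: 7.92
position: [0.4589, 0.2413, 0.2067]
orientation: [-3.142, 0.0, 1.208]
force: [-0.3, 0.2, 0.5]
gripper_width: 0.001
grip_force: 0.0
```

Emit:
step_arm --motion '[{"fingers":1,"travel":[0,0,0.001],"turn":0},{"fingers":1,"travel":[0,0,0],"turn":0},{"fingers":1,"travel":[0,0,0],"turn":0}]'

```text
time: 8.17
position: [0.4588, 0.2412, 0.2056]
orientation: [-3.141, 0.0, 1.208]
force: [0.2, 0.6, 0.0]
gripper_width: 0.002
grip_force: 0.0
```

Emit:
step_arm --motion '[{"fingers":1,"travel":[0,0,0.001],"turn":0},{"fingers":1,"travel":[0,0,0],"turn":0},{"fingers":1,"travel":[0,0,0],"turn":0}]'

```text
time: 8.42
position: [0.4588, 0.2412, 0.2046]
orientation: [-3.141, 0.0, 1.208]
force: [1.1, 0.0, 0.1]
gripper_width: 0.002
grip_force: 0.0
```

Emit:
step_arm --motion '[{"fingers":1,"travel":[0,0,0.001],"turn":0},{"fingers":1,"travel":[0,0,0],"turn":0},{"fingers":1,"travel":[0,0,0],"turn":0}]'

```text
time: 8.67
position: [0.4588, 0.2412, 0.2036]
orientation: [-3.141, 0.0, 1.208]
force: [0.1, 0.2, -0.6]
gripper_width: 0.0
grip_force: 0.0
```

Emit:
step_arm --motion '[{"fingers":1,"travel":[0,0,0.001],"turn":0},{"fingers":1,"travel":[0,0,0],"turn":0},{"fingers":1,"travel":[0,0,0],"turn":0}]'

```text
time: 8.92
position: [0.4589, 0.2413, 0.2029]
orientation: [3.141, -0.0, 1.208]
force: [-0.1, 0.0, 2.7]
gripper_width: 0.002
grip_force: 1.2
```

Emit:
step_arm --motion '[{"fingers":1,"travel":[0,0,0.001],"turn":0},{"fingers":1,"travel":[0,0,0],"turn":0},{"fingers":1,"travel":[0,0,0],"turn":0}]'

```text
time: 9.17
position: [0.459, 0.2413, 0.2019]
orientation: [3.141, -0.0, 1.208]
force: [-2.4, -0.5, 4.0]
gripper_width: 0.002
grip_force: 2.3
```

Emit:
step_arm --motion '[{"fingers":1,"travel":[0,0,0.001],"turn":0},{"fingers":1,"travel":[0,0,0],"turn":0},{"fingers":1,"travel":[0,0,0],"turn":0},{"fingers":1,"travel":[0,0,0],"turn":0},{"fingers":1,"travel":[0,0,0],"turn":0}]'

```text
time: 9.58
position: [0.459, 0.2414, 0.2014]
orientation: [3.141, -0.0, 1.208]
force: [-3.8, -1.1, 10.2]
gripper_width: -0.003
grip_force: 4.8
```

Emit:
step_arm --motion '[{"fingers":1,"travel":[0,0,0.001],"turn":0},{"fingers":1,"travel":[0,0,0],"turn":0},{"fingers":1,"travel":[0,0,0],"turn":0},{"fingers":1,"travel":[0,0,0],"turn":0},{"fingers":1,"travel":[0,0,0],"turn":0}]'

```text
time: 10.0
position: [0.4591, 0.2414, 0.2012]
orientation: [3.141, -0.0, 1.208]
force: [-8.0, -2.8, 17.7]
gripper_width: 0.003
grip_force: 9.1
```

Key fully down (17.7 N) and held 0.8 s. Lifting, then over to the strip.

Emit:
step_arm --motion '[{"fingers":1,"travel":[0,0,-0.02],"turn":0},{"fingers":1,"travel":[0,0,-0.04],"turn":0},{"fingers":1,"travel":[0,0,-0.04],"turn":0},{"fingers":0,"travel":[0,0,-0.04],"turn":0},{"fingers":0,"travel":[0,0,-0.04],"turn":0}]'

```text
time: 10.42
position: [0.4584, 0.2411, 0.3811]
orientation: [-3.141, 0.0, 1.208]
force: [0.6, 1.2, -0.1]
gripper_width: 0.279
grip_force: 0.0
```

Emit:
step_arm --motion '[{"fingers":0,"travel":[0,0,-0.02],"turn":0.1163},{"fingers":0,"travel":[0,0,0],"turn":0.1163},{"fingers":0,"travel":[0,0,0],"turn":0.1163},{"fingers":0,"travel":[0,0,0],"turn":0.1163},{"fingers":0,"travel":[0,0,0],"turn":0.1163}]'

```text
time: 10.83
position: [0.4589, 0.2412, 0.3995]
orientation: [3.142, -0.0, 0.62]
force: [0.3, 0.2, 0.1]
gripper_width: 0.5
grip_force: 0.0
```

Emit:
step_arm --motion '[{"fingers":0,"travel":[0,0,0],"turn":0.1163},{"fingers":0,"travel":[0,0,0],"turn":0.1163},{"fingers":0,"travel":[0,0,0],"turn":0.1163},{"fingers":0,"travel":[0,0,0],"turn":0.1163},{"fingers":0,"travel":[-0.0021,0.034,0],"turn":0}]'

```text
time: 11.25
position: [0.4617, 0.2104, 0.3992]
orientation: [-3.139, 0.0, 0.154]
force: [0.5, -1.0, -0.2]
gripper_width: 0.502
grip_force: 0.0
```

Emit:
step_arm --motion '[{"fingers":0,"travel":[-0.0021,0.0343,0],"turn":0},{"fingers":0,"travel":[-0.0021,0.0343,0],"turn":0},{"fingers":0,"travel":[-0.0021,0.0343,0],"turn":0},{"fingers":0,"travel":[-0.0021,0.0343,0],"turn":0},{"fingers":0,"travel":[-0.0021,0.0343,0],"turn":0}]'

```text
time: 11.67
position: [0.4792, 0.0349, 0.3994]
orientation: [-3.142, -0.0, 0.161]
force: [0.1, -0.6, 0.1]
gripper_width: 0.497
grip_force: 0.0
```

Emit:
step_arm --motion '[{"fingers":0,"travel":[-0.0021,0.0343,0],"turn":0},{"fingers":0,"travel":[-0.0021,0.0343,0],"turn":0},{"fingers":0,"travel":[-0.0021,0.0343,0],"turn":0},{"fingers":0,"travel":[-0.0021,0.0343,0],"turn":0},{"fingers":0,"travel":[-0.0021,0.0343,0],"turn":0}]'

```text
time: 12.08
position: [0.4963, -0.1363, 0.3994]
orientation: [-3.142, -0.0, 0.161]
force: [0.7, 0.6, 0.1]
gripper_width: 0.499
grip_force: 0.0
```

Emit:
step_arm --motion '[{"fingers":0,"travel":[-0.0021,0.0343,0],"turn":0},{"fingers":0,"travel":[0,0,0],"turn":0},{"fingers":0,"travel":[0,0,0],"turn":0}]'

```text
time: 12.33
position: [0.4998, -0.1705, 0.399]
orientation: [-3.141, 0.001, 0.158]
force: [-0.2, -0.2, -0.6]
gripper_width: 0.505
grip_force: 0.0
```

```bash
python3 - <<'E'
from m import *
w=shot('wrist'); save(w,'w3.png')
for r in rects(w,(20,90,60),(36,255,255),.034,300): print('bar',*r)
tool(.516,-.167,.4,9.2)
E
```

```text
bar [ 0.4922 -0.0463] [ 0.4942 -0.0459] [0.0334 0.0977] 9.3
bar [ 0.5322 -0.2881] [ 0.5337 -0.2879] [0.0328 0.0984] 9.3
bar [ 0.5226 -0.228 ] [ 0.524  -0.2274] [0.0323 0.0982] 9.1
bar [ 0.5128 -0.1672] [ 0.5137 -0.1673] [0.0312 0.0982] 9.1
travel [0.0163, 0.0003, -0.0009] turn -0.0013 pos [ 0.4998 -0.1693  0.3991] yaw 9.13
```

View pics/w3.png

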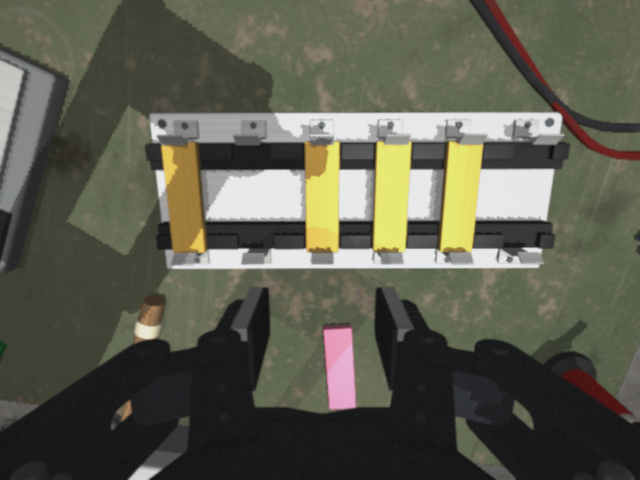

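The wrist view shows four bars at stations 5, 3, 2 and 1, at (185,195), (322,195), (392,195) and (462,195), all seated. Grasping the station-3 bar at (322,195), with the tips just above its underside.

Emit:
step_arm --motion '[{"fingers":-0.1,"travel":[0.015,0.001,0.02],"turn":0},{"fingers":-0.1,"travel":[0,0,0.04],"turn":0},{"fingers":-0.1,"travel":[0,0,0.04],"turn":0},{"fingers":-0.1,"travel":[0,0,0.04],"turn":0},{"fingers":-0.1,"travel":[0,0,0.03],"turn":0}]' --force 90

```text
time: 12.8
position: [0.5139, -0.1652, 0.2262]
orientation: [-3.14, 0.002, 0.163]
force: [-0.3, 0.3, -0.5]
gripper_width: 0.549
grip_force: 0.0
```

Emit:
step_arm --motion '[{"fingers":-0.1,"travel":[0,0,0.02],"turn":0},{"fingers":-0.1,"travel":[0,0,0.011],"turn":0},{"fingers":-0.1,"travel":[0,0,0],"turn":0},{"fingers":-0.1,"travel":[0,0,0],"turn":0}]'

```text
time: 13.13
position: [0.5152, -0.1666, 0.1992]
orientation: [-3.141, 0.0, 0.162]
force: [0.2, -0.3, 0.7]
gripper_width: 0.553
grip_force: 0.0
```

```bash
python3 - <<'E'
from m import *
w=shot('wrist'); save(w,'w4.png'); tool(.515,-.168,.198,9.2); print(manip.state()['force'])
E
```

```text
travel [-0.001, 0.0008, 0.0023] turn 0.0013 pos [ 0.5158 -0.1671  0.2003] yaw 9.28
[0.92438745 0.86727132 1.17143742]
```

View pics/w4.png

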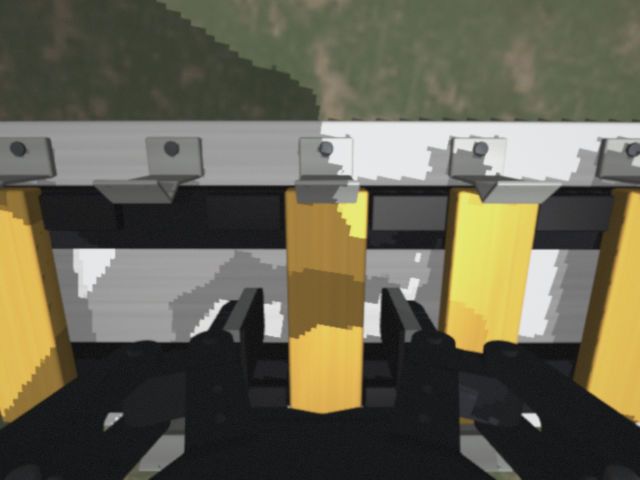

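The fingers straddle the bar at (326,300), evenly placed. Closing and pulling up.

Emit:
step_arm --motion '[{"fingers":0.1,"travel":[-0.0005,0.001,0.0015],"turn":0},{"fingers":1,"travel":[0,0,0],"turn":0},{"fingers":1,"travel":[0,0,0],"turn":0},{"fingers":1,"travel":[0,0,0],"turn":0},{"fingers":1,"travel":[0,0,0],"turn":0}]' --force 90

```text
time: 13.6
position: [0.5157, -0.1688, 0.1997]
orientation: [3.14, -0.003, 0.161]
force: [-1.3, 1.1, 7.5]
gripper_width: 0.315
grip_force: 89.0
```

Emit:
step_arm --motion '[{"fingers":1,"travel":[0,0,-0.005],"turn":0},{"fingers":1,"travel":[0,0,-0.005],"turn":0},{"fingers":1,"travel":[0,0,-0.005],"turn":0},{"fingers":1,"travel":[0,0,-0.005],"turn":0},{"fingers":1,"travel":[0,0,-0.005],"turn":0}]'

```text
time: 14.02
position: [0.5146, -0.168, 0.2222]
orientation: [-3.141, -0.0, 0.161]
force: [4.0, 0.9, -3.7]
gripper_width: 0.314
grip_force: 90.4
```

Emit:
step_arm --motion '[{"fingers":1,"travel":[0,0,-0.01],"turn":0},{"fingers":1,"travel":[0,0,-0.02],"turn":0},{"fingers":1,"travel":[0,0,-0.03],"turn":0},{"fingers":1,"travel":[0,0,0],"turn":0},{"fingers":1,"travel":[0,0,0],"turn":0}]'

```text
time: 14.43
position: [0.5161, -0.1691, 0.2866]
orientation: [3.137, -0.006, 0.161]
force: [-0.1, -0.4, -2.5]
gripper_width: 0.313
grip_force: 90.5
```

```bash
python3 - <<'E'
from m import *
w=shot('wrist'); save(w,'w5.png'); tool(.5372,.1680,.29,9.2)
E
```

```text
travel [0.0757, -0.3289, -0.0056] turn 0.0005 pos [ 0.5152 -0.1688  0.2844] yaw 9.23
```

View pics/w5.png

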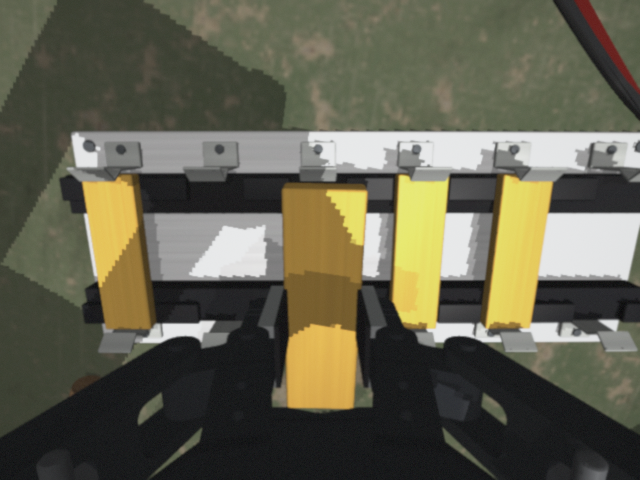

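The bar is out of the clips and held level at (325,290); the other three are still in place. Carrying it to the pan.

```bash
python3 - <<'E'
from m import *
w=shot('wrist'); p=manip.state()['position']; yw=manip.state()['orientation'][2]
E=toplane(w,[[325,184]],p[2]-.1645)[0]; print(((E-p)[:2]@[np.cos(yw),np.sin(yw)]).round(4),((E-p)[:2]@[np.sin(yw),-np.cos(yw)]).round(4))
E
```

```text
0.0502 0.0009
```

Emit:
step_arm --motion '[{"fingers":1,"travel":[0.0084,-0.0365,0],"turn":0},{"fingers":1,"travel":[0.0084,-0.0365,0],"turn":0},{"fingers":1,"travel":[0.0084,-0.0365,0],"turn":0},{"fingers":1,"travel":[0.0084,-0.0365,0],"turn":0},{"fingers":1,"travel":[0.0084,-0.0365,0],"turn":0}]'

```text
time: 14.95
position: [0.5259, 0.02, 0.2809]
orientation: [-3.141, 0.002, 0.16]
force: [0.3, 0.2, -3.3]
gripper_width: 0.314
grip_force: 90.5
```

Emit:
step_arm --motion '[{"fingers":1,"travel":[0.0084,-0.0365,0],"turn":0},{"fingers":1,"travel":[0.0084,-0.0365,0],"turn":0},{"fingers":1,"travel":[0.0084,-0.0365,0],"turn":0},{"fingers":1,"travel":[0.0084,-0.0365,0],"turn":0},{"fingers":1,"travel":[0,0,0],"turn":0.11}]'

```text
time: 15.37
position: [0.5355, 0.1737, 0.281]
orientation: [-3.139, 0.002, 0.057]
force: [1.4, -0.1, -1.7]
gripper_width: 0.312
grip_force: 90.5
```

Emit:
step_arm --motion '[{"fingers":1,"travel":[0,0,0],"turn":0.11},{"fingers":1,"travel":[0,0,0],"turn":0.11},{"fingers":1,"travel":[0,0,0],"turn":0.11},{"fingers":1,"travel":[0,0,0],"turn":0},{"fingers":1,"travel":[0,0,0],"turn":0}]'

```text
time: 15.78
position: [0.536, 0.1679, 0.281]
orientation: [3.14, 0.002, -0.275]
force: [-0.4, -0.5, -2.1]
gripper_width: 0.309
grip_force: 90.5
```

```bash
python3 - <<'E'
from m import *
w=shot('wrist'); p=manip.state()['position']; yw=manip.state()['orientation'][2]; print(manip.state()['gripper_width'])
E=toplane(w,[[325,184]],p[2]-.1645)[0]; print(((E-p)[:2]@[np.cos(yw),np.sin(yw)]).round(4),((E-p)[:2]@[np.sin(yw),-np.cos(yw)]).round(4))
save(w,'w6.png'); tool(.5372,.1680,.2105,-16.1)
E
```

```text
0.3131863149576076
0.0487 0.0012
travel [0.0009, -0.0004, 0.0708] turn 0.006 pos [0.5362 0.1678 0.2813] yaw -15.76
```

View pics/w6.png

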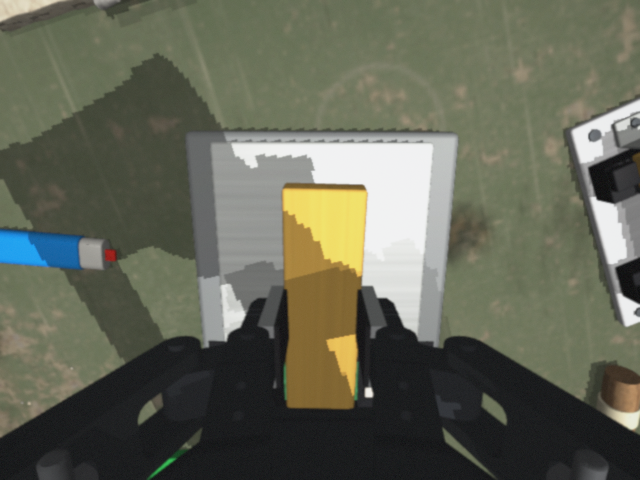

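The bar sits over the pan centre at (325,290), aligned with the scale; the pan spans (213–432, 142–). Lowering.

Emit:
step_arm --motion '[{"fingers":1,"travel":[0.001,0,0.03],"turn":0.006},{"fingers":1,"travel":[0,0,0.02],"turn":0},{"fingers":1,"travel":[0,0,0.012],"turn":0},{"fingers":1,"travel":[0,0,0.005],"turn":0},{"fingers":1,"travel":[0,0,0],"turn":0}]'

```text
time: 16.25
position: [0.5373, 0.1677, 0.2149]
orientation: [3.141, 0.002, -0.283]
force: [-3.3, 1.0, 5.0]
gripper_width: 0.312
grip_force: 91.5
```

Emit:
step_arm --motion '[{"fingers":1,"travel":[0,0,0.001],"turn":0},{"fingers":1,"travel":[0,0,0.001],"turn":0},{"fingers":1,"travel":[0,0,0],"turn":0},{"fingers":1,"travel":[0,0,0],"turn":0}]'

```text
time: 16.58
position: [0.5376, 0.1678, 0.2144]
orientation: [-3.141, 0.0, -0.283]
force: [-5.8, -0.6, 6.4]
gripper_width: 0.313
grip_force: 91.9
```

The fingertips, not the bar, are touching the pan: they reach ~178 mm at this opening, so the bar hangs ~3 mm up. I'll release it here and grip the next bars 4 mm higher.

Emit:
step_arm --motion '[{"fingers":1,"travel":[0,0,-0.001],"turn":0},{"fingers":0.3,"travel":[0,0,0],"turn":0},{"fingers":0.2,"travel":[0,0,0],"turn":0},{"fingers":0.0,"travel":[0,0,0],"turn":0},{"fingers":-0.1,"travel":[0,0,0],"turn":0}]'

```text
time: 17.0
position: [0.5377, 0.1677, 0.2144]
orientation: [-3.141, -0.001, -0.285]
force: [-0.5, 0.7, 0.2]
gripper_width: 0.553
grip_force: 0.0
```

Emit:
step_arm --motion '[{"fingers":-0.1,"travel":[0,0,0],"turn":0},{"fingers":-0.1,"travel":[0,0,-0.02],"turn":0},{"fingers":-0.1,"travel":[0,0,-0.04],"turn":0},{"fingers":-0.1,"travel":[0,0,-0.04],"turn":0},{"fingers":-0.1,"travel":[0,0,0],"turn":0}]'

```text
time: 17.42
position: [0.5403, 0.1683, 0.3236]
orientation: [-3.135, -0.012, -0.285]
force: [0.7, -0.4, 1.5]
gripper_width: 0.549
grip_force: 0.0
```

Emit:
step_arm --motion '[{"fingers":-0.1,"travel":[0,0,0],"turn":0},{"fingers":-0.1,"travel":[0,0,0],"turn":0}]'

```text
time: 17.58
position: [0.5375, 0.1677, 0.3143]
orientation: [-3.141, -0.001, -0.285]
force: [0.2, -1.0, 0.0]
gripper_width: 0.552
grip_force: 0.0
```

```bash
cat > chk.py <<'E'
from m import *
import sys
k=int(sys.argv[1]); w=shot('wrist'); s=manip.state(); p=s['position']; yw=s['orientation'][2]
z=.036+.01*k
m=cv2.inRange(cv2.cvtColor(w['frame'],cv2.COLOR_RGB2HSV),(15,90,50),(36,255,255))
C=cloud(w)[m>0]; C=C[np.linalg.norm(C[:,:2]-[.537,.168],axis=1)<.09]
print('pile top z',np.nanpercentile(C[:,2],[10,50,90]).round(4) if len(C) else None)
T=C[C[:,2]>z-.005]
for r in rects(w,(15,90,50),(36,255,255),z,1500): print('wrist',*r)
a=shot('top')
for r in rects(a,(18,90,100),(36,255,255),z,40,(225,210,300,270)): print('top pile',*r)
for r in rects(a,(20,90,100),(36,255,255),.034,40,(300,190,470,330)): print('top bar',*r)
print(s['gripper_width'])
E
python3 chk.py 1; python3 - <<'E'
from m import *
w=shot('wrist'); save(w,'w7.png'); tool(.4950,-.0465,.29,9.2)
E
```

```text
pile top z [0.0444 0.0453 0.0461]
wrist [0.5368 0.1683] [0.5401 0.1673] [0.0293 0.0986] 164.0
wrist [ 0.4986 -0.0283] [ 0.5085 -0.0235] [0.0267 0.0971] 8.7
top bar [ 0.4959 -0.0456] [ 0.496  -0.0448] [0.0348 0.096 ] 9.4
top bar [ 0.5259 -0.2289] [ 0.5254 -0.2279] [0.0346 0.0976] 9.1
top bar [ 0.5359 -0.2899] [ 0.5354 -0.2889] [0.0351 0.0975] 8.8
0.554021725708434
travel [0.02, 0.2172, 0.0223] turn -0.4455 pos [0.5368 0.1676 0.3123] yaw -16.32
```

View pics/w7.png

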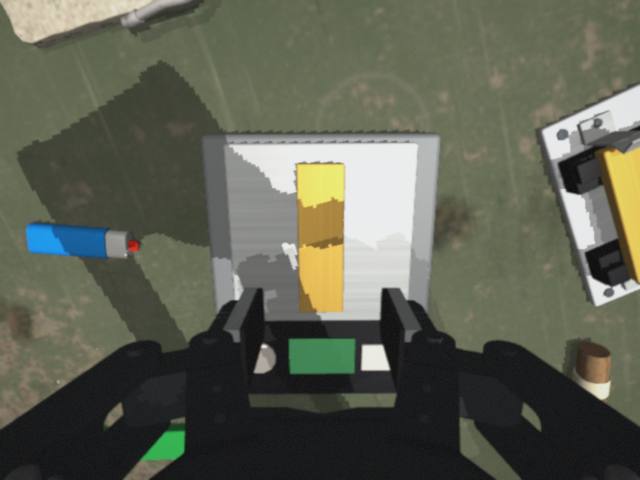

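Bar 1 lies square on the pan at (321,237), measured at (0.5368, 0.1683) with yaw 164.0°. The lighter is flat on the table and the strip bars are unmoved. Going for station 5 next.

Emit:
step_arm --motion '[{"fingers":-0.1,"travel":[0.0033,0.0362,0],"turn":0},{"fingers":-0.1,"travel":[0.0033,0.0362,0],"turn":0},{"fingers":-0.1,"travel":[0.0033,0.0362,0],"turn":0},{"fingers":-0.1,"travel":[0.0033,0.0362,0],"turn":0},{"fingers":-0.1,"travel":[0.0033,0.0362,0],"turn":0}]'

```text
time: 18.15
position: [0.5013, -0.0119, 0.3126]
orientation: [3.141, 0.003, -0.284]
force: [0.3, -1.5, 0.9]
gripper_width: 0.548
grip_force: 0.0
```

Emit:
step_arm --motion '[{"fingers":-0.1,"travel":[0.0033,0.0362,0],"turn":0},{"fingers":-0.1,"travel":[0,0,0],"turn":-0.1114},{"fingers":-0.1,"travel":[0,0,0],"turn":-0.1114},{"fingers":-0.1,"travel":[0,0,0],"turn":-0.1114},{"fingers":-0.1,"travel":[0,0,0],"turn":-0.1114}]'

```text
time: 18.57
position: [0.4949, -0.0467, 0.3126]
orientation: [-3.141, 0.003, 0.165]
force: [-0.2, 0.0, -0.1]
gripper_width: 0.551
grip_force: 0.0
```

Emit:
step_arm --motion '[{"fingers":-0.1,"travel":[0,0,0.03],"turn":0},{"fingers":-0.1,"travel":[0,0,0.03],"turn":0},{"fingers":-0.1,"travel":[0,0,0],"turn":0},{"fingers":-0.1,"travel":[0,0,0],"turn":0}]'

```text
time: 18.9
position: [0.4939, -0.046, 0.2516]
orientation: [-3.139, 0.006, 0.161]
force: [-0.9, -0.5, -0.1]
gripper_width: 0.551
grip_force: 0.0
```

```bash
python3 - <<'E'
from m import *
w=shot('wrist'); tool(.4950,-.0465,.2025,9.2)
for r in rects(w,(15,90,50),(36,255,255),.034,1500): print('wrist',*r)
E
```

```text
travel [-0.0, 0.0003, 0.0512] turn 0.0001 pos [ 0.495  -0.0462  0.2537] yaw 9.2
wrist [ 0.4932 -0.045 ] [ 0.496  -0.0445] [0.031  0.0993] 9.3
```

Emit:
step_arm --motion '[{"fingers":-0.1,"travel":[0,0,0.03],"turn":0},{"fingers":-0.1,"travel":[0,0,0.015],"turn":0},{"fingers":-0.1,"travel":[0,0,0.005],"turn":0},{"fingers":-0.1,"travel":[0,0,0],"turn":0},{"fingers":0.1,"travel":[0,0,0],"turn":0}]'

```text
time: 19.37
position: [0.4962, -0.0465, 0.2058]
orientation: [3.141, -0.002, 0.161]
force: [0.2, -0.1, 0.8]
gripper_width: 0.451
grip_force: 0.0
```

Emit:
step_arm --motion '[{"fingers":1,"travel":[0,0,0],"turn":0},{"fingers":1,"travel":[0,0,0],"turn":0},{"fingers":1,"travel":[0,0,0],"turn":0},{"fingers":1,"travel":[0,0,0],"turn":0},{"fingers":1,"travel":[0,0,0],"turn":0}]'

```text
time: 19.78
position: [0.4973, -0.0416, 0.2077]
orientation: [-3.134, -0.007, 0.163]
force: [0.2, -1.6, 0.1]
gripper_width: -0.002
grip_force: 0.0
```

Emit:
step_arm --motion '[{"fingers":1,"travel":[0,0,-0.005],"turn":0},{"fingers":1,"travel":[0,0,-0.005],"turn":0},{"fingers":1,"travel":[0,0,-0.005],"turn":0},{"fingers":1,"travel":[0,0,-0.005],"turn":0},{"fingers":1,"travel":[0,0,-0.005],"turn":0}]'

```text
time: 20.2
position: [0.4956, -0.0468, 0.2301]
orientation: [3.141, -0.001, 0.16]
force: [0.7, -0.4, 1.1]
gripper_width: 0.001
grip_force: 0.0
```

Emit:
step_arm --motion '[{"fingers":1,"travel":[0,0,-0.01],"turn":0},{"fingers":1,"travel":[0,0,-0.02],"turn":0},{"fingers":1,"travel":[0,0,-0.03],"turn":0},{"fingers":1,"travel":[0,0,0],"turn":0},{"fingers":1,"travel":[0,0,0],"turn":0}]'

```text
time: 20.62
position: [0.4965, -0.0468, 0.2922]
orientation: [3.14, -0.005, 0.16]
force: [0.6, -0.2, -0.4]
gripper_width: -0.003
grip_force: 0.0
```

```bash
cat > held.py <<'E'
from m import *
import sys
off=float(sys.argv[1]) # TCP height above bar top
w=shot('wrist'); s=manip.state(); p=s['position']; yw=s['orientation'][2]; X=np.array([np.cos(yw),np.sin(yw)]);Y=np.array([np.sin(yw),-np.cos(yw)])
m=cv2.inRange(cv2.cvtColor(w['frame'],cv2.COLOR_RGB2HSV),(12,70,30),(36,255,255))
C=cloud(w); d=(C-p); k=(m>0)&(np.abs(d[...,:2]@Y)<.03)&(d[...,2]>-.2)&(d[...,2]<-.14)&(np.abs(d[...,:2]@X)<.09)
v,u=np.where(k); 
if len(u)<200: print('NOT HELD',len(u))
else:
    P=toplane(w,np.c_[u,v],p[2]-off)[:,:2]-p[:2]; a,b=P@X,P@Y
    print('held: x end',a.max().round(4),'far-half y mid',((np.percentile(b[a>.02],1)+np.percentile(b[a>.02],99))/2).round(4),'z rel',np.median(d[k][:,2]).round(4))
    q=a>.0; f=np.polyfit(a[q],d[k][q][:,2],1); print('pitch slope',f.round(4))
print(s['gripper_width'],s['grip_force']); tool(.5368,.1680,.29,-16.1)
E
python3 held.py .1685
```

```text
NOT HELD 109
0.002152681878914321 0.0
travel [0.0747, -0.2053, 0.0004] turn 0.4413 pos [ 0.4958 -0.0466  0.2904] yaw 9.19
```

The grip closed above the bar and slipped over its top, because the TCP stood at 0.206. Checking the bar before trying lower.

Emit:
step_arm --motion '[{"fingers":-0.1,"travel":[0,0,0],"turn":0},{"fingers":-0.1,"travel":[0,0,0],"turn":0},{"fingers":-0.1,"travel":[0,0,0],"turn":0},{"fingers":-0.1,"travel":[0,0,0],"turn":0},{"fingers":-0.1,"travel":[0,0,0],"turn":0}]'

```text
time: 21.08
position: [0.4952, -0.0463, 0.2886]
orientation: [-3.141, 0.001, 0.161]
force: [0.0, 1.2, -0.7]
gripper_width: 0.547
grip_force: 0.0
```

```bash
python3 - <<'E'
from m import *
w=shot('wrist'); save(w,'w8.png')
for r in rects(w,(12,70,30),(36,255,255),.034,1500): print('wrist',*r)
a=shot('top')
for r in rects(a,(18,90,60),(36,255,255),.034,40,(225,190,470,330)): print('top bar',*r)
tool(.4950,-.0465,.2,9.2)
E
```

```text
wrist [ 0.5221 -0.2244] [ 0.5212 -0.2228] [0.0375 0.0994] 9.3
wrist [ 0.4932 -0.0468] [ 0.4953 -0.0464] [0.0316 0.0989] 9.2
top bar [ 0.47   -0.0524] [ 0.4679 -0.0511] [0.0362 0.0437] 6.7
top bar [ 0.5246 -0.2288] [ 0.5254 -0.2278] [0.0359 0.0999] 8.5
top bar [0.5425 0.1684] [0.5429 0.1685] [0.0291 0.0968] 163.5
top bar [ 0.5358 -0.2895] [ 0.5358 -0.2888] [0.0365 0.0976] 8.9
travel [-0.0004, 0.0002, 0.0889] turn 0.0002 pos [ 0.4954 -0.0463  0.2889] yaw 9.21
```

View pics/w8.png

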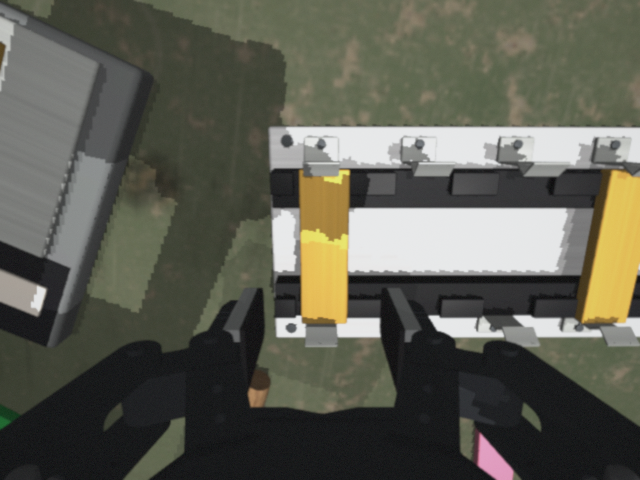

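The bar is still seated at (325,245). Going down about 5 mm deeper, as in the first grasp.

Emit:
step_arm --motion '[{"fingers":-0.1,"travel":[0,0,0.03],"turn":0},{"fingers":-0.1,"travel":[0,0,0.03],"turn":0},{"fingers":-0.1,"travel":[0,0,0.02],"turn":0},{"fingers":-0.1,"travel":[0,0,0.01],"turn":0},{"fingers":-0.1,"travel":[0,0,0],"turn":0}]'

```text
time: 21.6
position: [0.494, -0.046, 0.1965]
orientation: [-3.14, 0.005, 0.161]
force: [-0.4, -0.2, 0.2]
gripper_width: 0.552
grip_force: 0.0
```

Emit:
step_arm --motion '[{"fingers":-0.1,"travel":[0,0,0],"turn":0},{"fingers":-0.1,"travel":[0,0,0],"turn":0},{"fingers":-0.1,"travel":[0,0,0],"turn":0}]'

```text
time: 21.85
position: [0.4965, -0.0465, 0.2011]
orientation: [3.14, -0.003, 0.161]
force: [-0.0, 0.5, -0.2]
gripper_width: 0.548
grip_force: 0.0
```

Emit:
step_arm --motion '[{"fingers":-0.1,"travel":[0,0,0],"turn":0}]'

```text
time: 21.93
position: [0.4963, -0.0464, 0.2008]
orientation: [3.141, -0.003, 0.161]
force: [0.1, -0.7, 0.4]
gripper_width: 0.545
grip_force: 0.0
```

Emit:
step_arm --motion '[{"fingers":0.1,"travel":[0,0,0.001],"turn":0},{"fingers":0.2,"travel":[0,0,0],"turn":0},{"fingers":1,"travel":[0,0,0],"turn":0},{"fingers":1,"travel":[0,0,0],"turn":0},{"fingers":1,"travel":[0,0,0],"turn":0}]'

```text
time: 22.35
position: [0.4958, -0.0464, 0.1992]
orientation: [3.141, -0.001, 0.161]
force: [-2.8, 0.6, 6.9]
gripper_width: 0.315
grip_force: 89.1
```

Emit:
step_arm --motion '[{"fingers":1,"travel":[0,0,0],"turn":0},{"fingers":1,"travel":[0,0,0],"turn":0},{"fingers":1,"travel":[0,0,0],"turn":0}]'

```text
time: 22.6
position: [0.4958, -0.0464, 0.1992]
orientation: [3.141, -0.001, 0.161]
force: [-3.5, 0.0, 7.5]
gripper_width: 0.322
grip_force: 89.1
```

Emit:
step_arm --motion '[{"fingers":1,"travel":[0,0,-0.005],"turn":0},{"fingers":1,"travel":[0,0,-0.005],"turn":0},{"fingers":1,"travel":[0,0,-0.005],"turn":0},{"fingers":1,"travel":[0,0,-0.005],"turn":0},{"fingers":1,"travel":[0,0,-0.005],"turn":0}]'

```text
time: 23.02
position: [0.4956, -0.0462, 0.2238]
orientation: [-3.142, -0.0, 0.161]
force: [-0.1, 0.0, -2.7]
gripper_width: 0.307
grip_force: 94.7
```

Emit:
step_arm --motion '[{"fingers":1,"travel":[0,0,-0.01],"turn":0},{"fingers":1,"travel":[0,0,-0.02],"turn":0},{"fingers":1,"travel":[0,0,-0.03],"turn":0},{"fingers":1,"travel":[0,0,0],"turn":0},{"fingers":1,"travel":[0,0,0],"turn":0}]'

```text
time: 23.43
position: [0.4969, -0.0466, 0.2872]
orientation: [3.139, -0.006, 0.161]
force: [0.3, -0.9, -3.9]
gripper_width: 0.316
grip_force: 94.8
```

Emit:
step_arm --motion '[{"fingers":1,"travel":[0,0,0],"turn":0},{"fingers":1,"travel":[0,0,0],"turn":0}]'

```text
time: 23.6
position: [0.495, -0.0463, 0.2826]
orientation: [-3.141, 0.001, 0.161]
force: [-0.5, -0.4, -3.0]
gripper_width: 0.312
grip_force: 94.7
```

```bash
python3 held.py .1650
```

```text
held: x end 0.0477 far-half y mid -0.0011 z rel -0.1656
pitch slope [-0.018  -0.1653]
0.3134820157308018 94.71153259277344
travel [0.0757, -0.2047, -0.0079] turn 0.4417 pos [ 0.4949 -0.0462  0.2821] yaw 9.21
```

Emit:
step_arm --motion '[{"fingers":1,"travel":[0.0126,-0.0341,0],"turn":0},{"fingers":1,"travel":[0.0126,-0.0341,0],"turn":0},{"fingers":1,"travel":[0.0126,-0.0341,0],"turn":0},{"fingers":1,"travel":[0.0126,-0.0341,0],"turn":0},{"fingers":1,"travel":[0.0126,-0.0341,0],"turn":0}]'

```text
time: 24.07
position: [0.5299, 0.1336, 0.2819]
orientation: [3.142, 0.002, 0.16]
force: [0.9, -0.4, -2.8]
gripper_width: 0.314
grip_force: 94.7
```

Emit:
step_arm --motion '[{"fingers":1,"travel":[0.0126,-0.0341,0],"turn":0},{"fingers":1,"travel":[0,0,0],"turn":0.1104},{"fingers":1,"travel":[0,0,0],"turn":0.1104},{"fingers":1,"travel":[0,0,0],"turn":0.1104},{"fingers":1,"travel":[0,0,0],"turn":0.1104}]'

```text
time: 24.48
position: [0.5367, 0.1681, 0.2815]
orientation: [3.14, 0.003, -0.285]
force: [-0.0, 0.4, -2.8]
gripper_width: 0.315
grip_force: 94.7
```

Emit:
step_arm --motion '[{"fingers":1,"travel":[0,0,0.02],"turn":0},{"fingers":1,"travel":[0,0,0.015],"turn":0},{"fingers":1,"travel":[0,0,0],"turn":0},{"fingers":1,"travel":[0,0,0],"turn":0},{"fingers":1,"travel":[0,0,0],"turn":0}]'

```text
time: 24.9
position: [0.5374, 0.1677, 0.2483]
orientation: [3.141, 0.001, -0.281]
force: [0.5, 0.4, -1.7]
gripper_width: 0.312
grip_force: 94.6
```

Emit:
step_arm --motion '[{"fingers":1,"travel":[0,0,0],"turn":0},{"fingers":1,"travel":[0,0,0],"turn":0},{"fingers":1,"travel":[0,0,0],"turn":0}]'

```text
time: 25.15
position: [0.5377, 0.1678, 0.2492]
orientation: [-3.141, -0.001, -0.281]
force: [0.4, -0.4, -1.6]
gripper_width: 0.312
grip_force: 94.6
```

```bash
python3 held.py .1650; python3 -c "
from h import *
tool(.5372,.1679,.2255,-16.1)"
```

```text
held: x end 0.0479 far-half y mid -0.0004 z rel -0.1658
pitch slope [-0.0131 -0.1656]
0.3110388619874947 94.62770462036133
travel [-0.0008, 0.0001, -0.041] turn 0.0001 pos [0.5376 0.1678 0.249 ] yaw -16.09
travel [-0.0004, 0.0, 0.0235] turn 0.0001 pos [0.5376 0.1678 0.249 ] yaw -16.09
```

Emit:
step_arm --motion '[{"fingers":1,"travel":[0,0,0.01],"turn":0},{"fingers":1,"travel":[0,0,0.008],"turn":0},{"fingers":1,"travel":[0,0,0.004],"turn":0},{"fingers":1,"travel":[0,0,0],"turn":0},{"fingers":1,"travel":[0,0,0],"turn":0}]'

```text
time: 25.62
position: [0.5369, 0.1677, 0.2252]
orientation: [3.141, 0.002, -0.281]
force: [-1.2, -0.3, -1.8]
gripper_width: 0.317
grip_force: 94.7
```

Emit:
step_arm --motion '[{"fingers":1,"travel":[0,0,0.001],"turn":0},{"fingers":1,"travel":[0,0,0],"turn":0},{"fingers":1,"travel":[0,0,0],"turn":0}]'

```text
time: 25.87
position: [0.5375, 0.1678, 0.2255]
orientation: [-3.141, -0.0, -0.281]
force: [0.6, -0.4, -2.6]
gripper_width: 0.316
grip_force: 94.7
```

Emit:
step_arm --motion '[{"fingers":1,"travel":[0,0,0.001],"turn":0},{"fingers":1,"travel":[0,0,0],"turn":0},{"fingers":1,"travel":[0,0,0],"turn":0}]'

```text
time: 26.12
position: [0.5373, 0.1678, 0.2243]
orientation: [-3.142, -0.0, -0.281]
force: [0.4, -0.8, -3.2]
gripper_width: 0.31
grip_force: 94.7
```

Emit:
step_arm --motion '[{"fingers":1,"travel":[0,0,0.001],"turn":0},{"fingers":1,"travel":[0,0,0],"turn":0},{"fingers":1,"travel":[0,0,0],"turn":0}]'

```text
time: 26.37
position: [0.5373, 0.1678, 0.2231]
orientation: [3.142, 0.0, -0.281]
force: [0.7, 0.7, -2.1]
gripper_width: 0.314
grip_force: 94.7
```

Emit:
step_arm --motion '[{"fingers":1,"travel":[0,0,0.001],"turn":0},{"fingers":1,"travel":[0,0,0],"turn":0},{"fingers":1,"travel":[0,0,0],"turn":0}]'

```text
time: 26.62
position: [0.5373, 0.1677, 0.2221]
orientation: [3.142, 0.0, -0.281]
force: [-0.5, 0.4, -2.8]
gripper_width: 0.313
grip_force: 94.7
```

Emit:
step_arm --motion '[{"fingers":1,"travel":[0,0,0.001],"turn":0},{"fingers":1,"travel":[0,0,0],"turn":0},{"fingers":1,"travel":[0,0,0],"turn":0}]'

```text
time: 26.87
position: [0.5374, 0.1678, 0.2213]
orientation: [-3.141, -0.0, -0.281]
force: [0.1, -0.4, -1.8]
gripper_width: 0.309
grip_force: 94.8
```

Emit:
step_arm --motion '[{"fingers":0.3,"travel":[0,0,0],"turn":0},{"fingers":0.2,"travel":[0,0,0],"turn":0},{"fingers":0.0,"travel":[0,0,0],"turn":0},{"fingers":-0.1,"travel":[0,0,0],"turn":0},{"fingers":-0.1,"travel":[0,0,0],"turn":0}]'

```text
time: 27.28
position: [0.5375, 0.1678, 0.2215]
orientation: [-3.141, -0.0, -0.281]
force: [-0.4, 0.1, 0.1]
gripper_width: 0.552
grip_force: 0.0
```

Emit:
step_arm --motion '[{"fingers":-0.1,"travel":[0,0,-0.02],"turn":0},{"fingers":-0.1,"travel":[0,0,-0.04],"turn":0},{"fingers":-0.1,"travel":[0,0,-0.03],"turn":0},{"fingers":-0.1,"travel":[0,0,0],"turn":0},{"fingers":-0.1,"travel":[0,0,0],"turn":0}]'

```text
time: 27.7
position: [0.5385, 0.168, 0.3143]
orientation: [-3.139, -0.005, -0.281]
force: [-0.3, 0.0, -0.1]
gripper_width: 0.554
grip_force: 0.0
```

Emit:
step_arm --motion '[{"fingers":-0.1,"travel":[0,0,0],"turn":0},{"fingers":-0.1,"travel":[0,0,0],"turn":0},{"fingers":-0.1,"travel":[0,0,0],"turn":0}]'

```text
time: 27.95
position: [0.5367, 0.1676, 0.3093]
orientation: [3.14, 0.003, -0.281]
force: [0.4, 0.2, -0.1]
gripper_width: 0.552
grip_force: 0.0
```

```bash
python3 chk.py 2;python3 -c "
from h import *
tool(.5245,-.2285,.2,9.2)"
```

```text
pile top z [0.0448 0.0547 0.0559]
wrist [0.5495 0.1684] [0.5554 0.1672] [0.037  0.1295] 164.9
top pile [0.5131 0.1871] [0.5099 0.1846] [0.016 0.05 ] 11.0
top pile [0.5911 0.1476] [0.5959 0.148 ] [0.0143 0.0494] 179.6
top bar [ 0.5259 -0.2289] [ 0.5254 -0.2279] [0.0346 0.0976] 9.1
top bar [ 0.5359 -0.2897] [ 0.5354 -0.2889] [0.0354 0.0976] 9.3
0.5535509708742308
travel [0.0979, 0.384, 0.1097] turn -0.4415 pos [0.5369 0.1676 0.3097] yaw -16.1
```

The pile outline is too long (130 mm), so a bar seems displaced. Looking.

```bash
python3 - <<'E'
from m import *
w=shot('wrist'); save(w,'w9.png')
C=cloud(w); m=cv2.inRange(cv2.cvtColor(w['frame'],cv2.COLOR_RGB2HSV),(12,70,40),(36,255,255))>0
for lo,hi,z in((.050,.060,.056),(.040,.0505,.046)):
    k=(m&(C[...,2]>lo)&(C[...,2]<hi)).astype(np.uint8)
    k=cv2.morphologyEx(k,cv2.MORPH_OPEN,np.ones((3,3)))
    c=max(cv2.findContours(k,0,1)[0],key=cv2.contourArea); P=toplane(w,c.reshape(-1,2),z)[:,:2].astype(np.float32); print(z,cv2.contourArea(c),cv2.minAreaRect(P),cv2.boundingRect(c))
E
```

```text
0.056 7265.0 ((0.5347142219543457, 0.1688314974308014), (0.02974175103008747, 0.09857221692800522), 73.92575073242188) (296, 169, 51, 155)
0.046 3703.5 ((0.5656957626342773, 0.16922160983085632), (0.02941746450960636, 0.09892027080059052), 74.24776458740234) (280, 116, 51, 160)
```

View pics/w9.png

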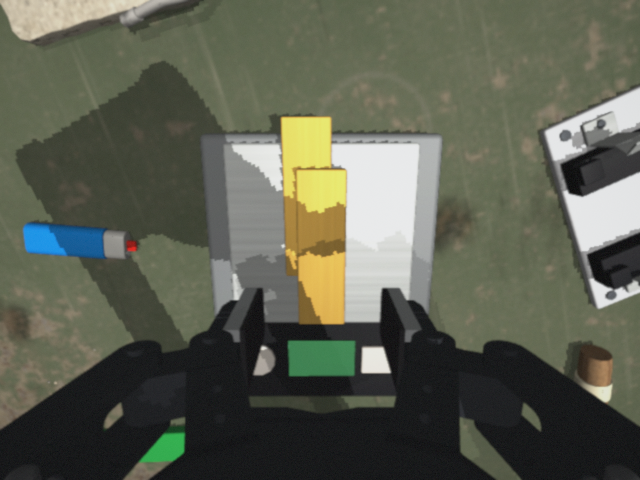

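A nudge moved the lower bar: it now sits at (305,195), 30 mm back and 9 mm left, with bar 2 still at the centre (321,245). I'll grip bar 2, set it squarely onto the displaced bar, then grip the pair and shift them to the middle together.

Emit:
step_arm --motion '[{"fingers":-0.3,"travel":[0,0,0.03],"turn":0},{"fingers":-0.3,"travel":[0,0,0.025],"turn":0},{"fingers":-0.3,"travel":[0,0,0.015],"turn":0},{"fingers":-0.3,"travel":[0,0,0.01],"turn":0},{"fingers":-0.3,"travel":[0,0,0.006],"turn":0}]'

```text
time: 28.52
position: [0.5366, 0.1676, 0.2232]
orientation: [3.14, 0.002, -0.281]
force: [-0.4, 0.4, 0.3]
gripper_width: 0.651
grip_force: 0.0
```

Emit:
step_arm --motion '[{"fingers":-0.3,"travel":[0,0,0.001],"turn":0},{"fingers":-0.3,"travel":[0,0,0],"turn":0},{"fingers":-0.3,"travel":[0,0,0],"turn":0},{"fingers":-0.3,"travel":[0,0,0],"turn":0}]'

```text
time: 28.85
position: [0.538, 0.1679, 0.2256]
orientation: [-3.141, -0.002, -0.281]
force: [0.1, 0.3, 0.4]
gripper_width: 0.647
grip_force: 0.0
```

Emit:
step_arm --motion '[{"fingers":0,"travel":[0,0,0],"turn":0},{"fingers":0.1,"travel":[0,0,0],"turn":0},{"fingers":0.2,"travel":[0,0,0],"turn":0},{"fingers":0.3,"travel":[0,0,0],"turn":0},{"fingers":1,"travel":[0,0,0],"turn":0}]' --force 70

```text
time: 29.27
position: [0.5375, 0.1677, 0.2249]
orientation: [-3.142, -0.0, -0.281]
force: [-0.8, -2.3, 5.2]
gripper_width: 0.317
grip_force: 68.6
```

Emit:
step_arm --motion '[{"fingers":1,"travel":[0,0,0],"turn":0},{"fingers":1,"travel":[0,0,0],"turn":0},{"fingers":1,"travel":[0,0,0],"turn":0},{"fingers":1,"travel":[0,0,0],"turn":0}]'

```text
time: 29.6
position: [0.5375, 0.1678, 0.2249]
orientation: [-3.141, -0.0, -0.281]
force: [-2.0, -0.8, 6.1]
gripper_width: 0.318
grip_force: 68.6
```

Emit:
step_arm --motion '[{"fingers":1,"travel":[0,0,-0.003],"turn":0},{"fingers":1,"travel":[0,0,-0.005],"turn":0},{"fingers":1,"travel":[0,0,-0.007],"turn":0},{"fingers":1,"travel":[0,0,0],"turn":0},{"fingers":1,"travel":[0,0,0],"turn":0}]'

```text
time: 30.02
position: [0.5377, 0.1679, 0.24]
orientation: [-3.141, -0.001, -0.281]
force: [-0.7, -1.3, -2.5]
gripper_width: 0.315
grip_force: 69.2
```

```bash
cat > lay.py <<'E'
from m import *
import sys
# layers: list of top heights
w=shot('wrist'); C=cloud(w); m=cv2.inRange(cv2.cvtColor(w['frame'],cv2.COLOR_RGB2HSV),(12,70,40),(36,255,255))>0
m&=np.linalg.norm(C[...,:2]-[.537,.168],axis=-1)<.13
for z in map(float,sys.argv[1:]):
    k=(m&(np.abs(C[...,2]-z)<.0045)).astype(np.uint8); k=cv2.morphologyEx(k,cv2.MORPH_OPEN,np.ones((3,3)))
    c=cv2.findContours(k,0,1)[0]
    if not c: print(z,'none'); continue
    c=max(c,key=cv2.contourArea); P=toplane(w,c.reshape(-1,2),z)[:,:2]-[.5372,.168]
    a=np.radians(-16.1); Q=np.c_[P@[np.cos(a),np.sin(a)],P@[-np.sin(a),np.cos(a)]]
    r=cv2.minAreaRect(Q.astype(np.float32)); print(z,'area',cv2.contourArea(c),'scale-frame centre mm',np.round(np.array(r[0])*1000,1),np.round(np.array(r[1])*1000,1),round(r[2],1),'x range',(np.percentile(Q[:,0],[0,100])*1000).round(1),'y range',(np.percentile(Q[:,1],[2,98])*1000).round(1))
s=manip.state(); print(s['gripper_width'],s['grip_force'])
E
python3 held.py .165; python3 lay.py .046
```

```text
held: x end 0.0742 far-half y mid -0.0029 z rel -0.1696
pitch slope [-0.4389 -0.1629]
0.3147249121165281 69.15046334266663
travel [-0.0007, -0.0, -0.0505] turn 0.0001 pos [0.5374 0.1678 0.2395] yaw -16.09
0.046 area 6515.0 scale-frame centre mm [38.2  8.7] [76.5 29.6] 0.6 x range [-0.1 76.5] y range [-5.9 23.7]
0.31285942770659453 69.15008425712585
```

Emit:
step_arm --motion '[{"fingers":1,"travel":[0.0145,-0.0045,0],"turn":0},{"fingers":1,"travel":[0.0145,-0.0045,0],"turn":0},{"fingers":1,"travel":[0,0,0],"turn":0},{"fingers":1,"travel":[0,0,0],"turn":0},{"fingers":1,"travel":[0,0,0],"turn":0}]'

```text
time: 30.53
position: [0.5672, 0.1683, 0.2386]
orientation: [3.141, 0.001, -0.281]
force: [-0.1, -0.8, -2.3]
gripper_width: 0.315
grip_force: 69.4
```

Emit:
step_arm --motion '[{"fingers":1,"travel":[0,0,0.007],"turn":0},{"fingers":1,"travel":[0,0,0.004],"turn":0},{"fingers":1,"travel":[0,0,0.002],"turn":0},{"fingers":1,"travel":[0,0,0],"turn":0},{"fingers":1,"travel":[0,0,0],"turn":0}]'

```text
time: 30.95
position: [0.5674, 0.1684, 0.2258]
orientation: [3.141, 0.001, -0.281]
force: [-0.3, 0.5, -4.0]
gripper_width: 0.321
grip_force: 69.3
```

Emit:
step_arm --motion '[{"fingers":1,"travel":[0,0,0.001],"turn":0},{"fingers":1,"travel":[0,0,0.001],"turn":0},{"fingers":1,"travel":[0,0,0],"turn":0},{"fingers":1,"travel":[0,0,0],"turn":0}]'

```text
time: 31.28
position: [0.5678, 0.1684, 0.2249]
orientation: [-3.141, -0.0, -0.281]
force: [-4.3, -0.6, 5.0]
gripper_width: 0.318
grip_force: 70.3
```

```bash
python3 lay.py .056 .046; python3 held.py .177
```

```text
0.056 area 15949.0 scale-frame centre mm [28.  9.] [96.1 29.5] 0.0 x range [-20.1  76.1] y range [-5.7 23.7]
0.046 area 271.0 scale-frame centre mm [76.1  9.2] [ 1.9 28.5] 0.0 x range [75.2 77.1] y range [-5.  23.4]
0.31447034498453663 70.38680076599121
held: x end 0.0485 far-half y mid -0.0001 z rel -0.1697
pitch slope [-0.0757 -0.1685]
0.3156048408189455 70.386221408844
travel [-0.0297, 0.009, -0.0651] turn 0.0001 pos [0.5678 0.1684 0.2249] yaw -16.09
```

The bars are aligned within 1 mm. Opening, going lower and gripping both.

Emit:
step_arm --motion '[{"fingers":0.2,"travel":[0,0,0],"turn":0},{"fingers":0.1,"travel":[0,0,0],"turn":0},{"fingers":0.1,"travel":[0,0,0.001],"turn":0},{"fingers":0.1,"travel":[0,0,0.004],"turn":0},{"fingers":0.1,"travel":[0,0,0.003],"turn":0}]'

```text
time: 31.8
position: [0.5678, 0.1684, 0.2158]
orientation: [-3.141, -0.0, -0.281]
force: [0.3, -0.2, -0.5]
gripper_width: 0.453
grip_force: 0.0
```

Emit:
step_arm --motion '[{"fingers":0.1,"travel":[0,0,0],"turn":0},{"fingers":0.1,"travel":[0,0,0],"turn":0},{"fingers":0.1,"travel":[0,0,0],"turn":0}]'

```text
time: 32.05
position: [0.5677, 0.1683, 0.216]
orientation: [3.141, 0.0, -0.281]
force: [0.8, -0.1, -0.2]
gripper_width: 0.448
grip_force: 0.0
```

Emit:
step_arm --motion '[{"fingers":0.2,"travel":[0,0,0.0015],"turn":0},{"fingers":1,"travel":[0,0,0],"turn":0},{"fingers":1,"travel":[0,0,0],"turn":0},{"fingers":1,"travel":[0,0,0],"turn":0},{"fingers":1,"travel":[0,0,0],"turn":0}]' --force 90

```text
time: 32.47
position: [0.5678, 0.1682, 0.2151]
orientation: [3.142, -0.0, -0.281]
force: [-1.7, -1.5, 4.2]
gripper_width: 0.322
grip_force: 90.1
```

Emit:
step_arm --motion '[{"fingers":1,"travel":[0,0,0],"turn":0},{"fingers":1,"travel":[0,0,-0.003],"turn":0},{"fingers":1,"travel":[0,0,-0.003],"turn":0},{"fingers":1,"travel":[0,0,0],"turn":0},{"fingers":1,"travel":[0,0,0],"turn":0}]'

```text
time: 32.88
position: [0.5675, 0.1684, 0.2203]
orientation: [3.141, 0.001, -0.281]
force: [-0.0, -0.2, -5.0]
gripper_width: 0.32
grip_force: 89.3
```

Emit:
step_arm --motion '[{"fingers":1,"travel":[-0.01,0.003,0],"turn":0},{"fingers":1,"travel":[-0.01,0.003,0],"turn":0},{"fingers":1,"travel":[-0.0085,0.003,0],"turn":0},{"fingers":1,"travel":[0,0,0],"turn":0},{"fingers":1,"travel":[0,0,0],"turn":0}]'

```text
time: 33.3
position: [0.5375, 0.1677, 0.2203]
orientation: [3.141, 0.001, -0.281]
force: [0.5, 0.7, -4.9]
gripper_width: 0.328
grip_force: 89.5
```

```bash
python3 lay.py .061 .051 .046; python3 held.py .16
```

```text
0.061 area 17007.0 scale-frame centre mm [ 3.1 -0.1] [88.4 29.6] 0.0 x range [-41.1  47.3] y range [-14.9  14.5]
0.051 area 332.5 scale-frame centre mm [47.2  0.1] [ 1.8 28.5] 0.0 x range [46.2 48.1] y range [-14.   14.3]
0.046 area 33.0 scale-frame centre mm [46.9 11.9] [1.1 5.3] 0.0 x range [46.3 47.5] y range [ 9.2 14.5]
0.3232709318723996 89.47759866714478
held: x end 0.0491 far-half y mid -0.0 z rel -0.16
pitch slope [-0.059 -0.159]
0.3243665316323184 89.47761744260788
travel [-0.0015, 0.0001, -0.0692] turn 0.0001 pos [0.5382 0.1677 0.2208] yaw -16.1
```

Emit:
step_arm --motion '[{"fingers":1,"travel":[0.001,0,0.003],"turn":0},{"fingers":1,"travel":[0,0,0.002],"turn":0},{"fingers":1,"travel":[0,0,0.001],"turn":0},{"fingers":1,"travel":[0,0,0],"turn":0},{"fingers":1,"travel":[0,0,0],"turn":0}]'

```text
time: 33.82
position: [0.5392, 0.1673, 0.215]
orientation: [-3.141, -0.001, -0.281]
force: [-0.3, -1.1, -0.5]
gripper_width: 0.326
grip_force: 90.0
```

Emit:
step_arm --motion '[{"fingers":0.3,"travel":[0,0,0],"turn":0},{"fingers":0.2,"travel":[0,0,0],"turn":0},{"fingers":0.0,"travel":[0,0,0],"turn":0},{"fingers":-0.1,"travel":[0,0,0],"turn":0},{"fingers":-0.1,"travel":[0,0,0],"turn":0}]'

```text
time: 34.23
position: [0.5389, 0.1674, 0.215]
orientation: [-3.141, -0.001, -0.281]
force: [-0.6, 0.1, -0.3]
gripper_width: 0.554
grip_force: 0.0
```

Emit:
step_arm --motion '[{"fingers":-0.1,"travel":[0,0,-0.02],"turn":0},{"fingers":-0.1,"travel":[0,0,-0.04],"turn":0},{"fingers":-0.1,"travel":[0,0,-0.035],"turn":0},{"fingers":-0.1,"travel":[0,0,0],"turn":0},{"fingers":-0.1,"travel":[0,0,0],"turn":0}]'

```text
time: 34.65
position: [0.5401, 0.1677, 0.3133]
orientation: [-3.138, -0.006, -0.281]
force: [-0.0, 0.1, -1.1]
gripper_width: 0.549
grip_force: 0.0
```

Emit:
step_arm --motion '[{"fingers":-0.1,"travel":[0,0,0],"turn":0},{"fingers":-0.1,"travel":[0,0,0],"turn":0},{"fingers":-0.1,"travel":[0,0,0],"turn":0}]'

```text
time: 34.9
position: [0.5381, 0.1672, 0.3078]
orientation: [3.14, 0.003, -0.281]
force: [0.4, 0.2, -0.7]
gripper_width: 0.551
grip_force: 0.0
```

```bash
python3 lay.py .056 .046; python3 -c "
from m import *
a=shot('top')
for r in rects(a,(20,90,100),(36,255,255),.034,40,(300,190,470,330)): print('top bar',*r)
tool(.5245,-.2285,.2,9.2)"
```

```text
0.056 area 7381.5 scale-frame centre mm [-1.   0.1] [99.  29.7] 0.0 x range [-50.5  48.5] y range [-14.7  14.8]
0.046 none
0.5505345286089277 0.0
top bar [ 0.5259 -0.2289] [ 0.5254 -0.2279] [0.0346 0.0976] 9.1
top bar [ 0.5359 -0.2897] [ 0.5352 -0.2889] [0.0354 0.0976] 9.3
travel [0.0965, 0.384, 0.1082] turn -0.4415 pos [0.5383 0.1672 0.3082] yaw -16.1
```

The two-bar pile is square at the centre, (-1, 0) mm. Next is station 2.

Emit:
step_arm --motion '[{"fingers":-0.1,"travel":[0.0087,0.0349,0],"turn":0},{"fingers":-0.1,"travel":[0.0087,0.0349,0],"turn":0},{"fingers":-0.1,"travel":[0.0087,0.0349,0],"turn":0},{"fingers":-0.1,"travel":[0.0087,0.0349,0],"turn":0},{"fingers":-0.1,"travel":[0.0087,0.0349,0],"turn":0}]'

```text
time: 35.42
position: [0.5316, -0.0138, 0.309]
orientation: [3.141, 0.001, -0.28]
force: [0.7, -0.1, -1.0]
gripper_width: 0.549
grip_force: 0.0
```

Emit:
step_arm --motion '[{"fingers":-0.1,"travel":[0.0087,0.0349,0],"turn":0},{"fingers":-0.1,"travel":[0.0087,0.0349,0],"turn":0},{"fingers":-0.1,"travel":[0.0087,0.0349,0],"turn":0},{"fingers":-0.1,"travel":[0.0087,0.0349,0],"turn":0},{"fingers":-0.1,"travel":[0.0087,0.0349,0],"turn":0}]'

```text
time: 35.83
position: [0.525, -0.1938, 0.309]
orientation: [-3.141, 0.001, -0.281]
force: [-0.2, 0.5, 0.4]
gripper_width: 0.551
grip_force: 0.0
```

Emit:
step_arm --motion '[{"fingers":-0.1,"travel":[0.0087,0.0349,0],"turn":0},{"fingers":-0.1,"travel":[0,0,0],"turn":-0.1104},{"fingers":-0.1,"travel":[0,0,0],"turn":-0.1104},{"fingers":-0.1,"travel":[0,0,0],"turn":-0.1104},{"fingers":-0.1,"travel":[0,0,0],"turn":-0.1104}]'

```text
time: 36.25
position: [0.524, -0.2284, 0.3087]
orientation: [-3.141, 0.001, 0.165]
force: [-0.2, -0.3, -0.5]
gripper_width: 0.547
grip_force: 0.0
```

Emit:
step_arm --motion '[{"fingers":-0.1,"travel":[0,0,0.03],"turn":0},{"fingers":-0.1,"travel":[0,0,0.03],"turn":0},{"fingers":-0.1,"travel":[0,0,0],"turn":0},{"fingers":-0.1,"travel":[0,0,0],"turn":0},{"fingers":-0.1,"travel":[0,0,0],"turn":0}]'

```text
time: 36.67
position: [0.5245, -0.2281, 0.2505]
orientation: [-3.142, -0.0, 0.161]
force: [-0.3, -0.5, 0.6]
gripper_width: 0.55
grip_force: 0.0
```

Emit:
step_arm --motion '[{"fingers":-0.1,"travel":[0,0,0],"turn":0},{"fingers":-0.1,"travel":[0,0,0],"turn":0},{"fingers":-0.1,"travel":[0,0,0],"turn":0}]'

```text
time: 36.92
position: [0.5249, -0.2284, 0.2514]
orientation: [3.14, -0.002, 0.161]
force: [-0.4, 0.3, 0.1]
gripper_width: 0.551
grip_force: 0.0
```

```bash
python3 - <<'E'
from m import *
w=shot('wrist'); tool(.5238,-.2285,.1995,9.2)
for r in rects(w,(15,90,50),(36,255,255),.034,1500): print('wrist',*r)
E
```

```text
travel [-0.001, 0.0001, 0.0516] turn 0.0001 pos [ 0.5248 -0.2283  0.2511] yaw 9.21
wrist [ 0.5347 -0.2881] [ 0.5432 -0.2873] [0.0322 0.0951] 9.4
wrist [ 0.5229 -0.2286] [ 0.5255 -0.2281] [0.031  0.0993] 9.3
```

Emit:
step_arm --motion '[{"fingers":-0.1,"travel":[-0.001,0,0.025],"turn":0},{"fingers":-0.1,"travel":[0,0,0.015],"turn":0},{"fingers":-0.1,"travel":[0,0,0.008],"turn":0},{"fingers":-0.1,"travel":[0,0,0.003],"turn":0},{"fingers":-0.1,"travel":[0,0,0],"turn":0}]'

```text
time: 37.38
position: [0.5231, -0.2281, 0.1983]
orientation: [-3.141, 0.001, 0.161]
force: [-0.3, 0.1, -0.3]
gripper_width: 0.549
grip_force: 0.0
```

Emit:
step_arm --motion '[{"fingers":-0.1,"travel":[0,0,0],"turn":0},{"fingers":-0.1,"travel":[0,0,0],"turn":0},{"fingers":-0.1,"travel":[0,0,0],"turn":0},{"fingers":-0.1,"travel":[0,0,0],"turn":0}]'

```text
time: 37.72
position: [0.5237, -0.2284, 0.1996]
orientation: [3.141, -0.001, 0.161]
force: [-0.5, -0.8, 0.1]
gripper_width: 0.547
grip_force: 0.0
```

Emit:
step_arm --motion '[{"fingers":0.1,"travel":[0,0,0.0005],"turn":0},{"fingers":0.2,"travel":[0,0,0],"turn":0},{"fingers":1,"travel":[0,0,0],"turn":0},{"fingers":1,"travel":[0,0,0],"turn":0},{"fingers":1,"travel":[0,0,0],"turn":0}]'

```text
time: 38.13
position: [0.5235, -0.2284, 0.1989]
orientation: [3.141, -0.0, 0.161]
force: [-2.2, 0.3, 5.6]
gripper_width: 0.317
grip_force: 89.5
```

Emit:
step_arm --motion '[{"fingers":1,"travel":[0,0,0],"turn":0},{"fingers":1,"travel":[0,0,0],"turn":0}]'

```text
time: 38.3
position: [0.5235, -0.2284, 0.199]
orientation: [3.141, -0.0, 0.161]
force: [-1.7, -0.2, 5.7]
gripper_width: 0.314
grip_force: 89.5
```

Emit:
step_arm --motion '[{"fingers":1,"travel":[0,0,-0.005],"turn":0},{"fingers":1,"travel":[0,0,-0.005],"turn":0},{"fingers":1,"travel":[0,0,-0.005],"turn":0},{"fingers":1,"travel":[0,0,-0.005],"turn":0},{"fingers":1,"travel":[0,0,-0.005],"turn":0}]'

```text
time: 38.72
position: [0.5233, -0.2279, 0.2234]
orientation: [-3.141, 0.0, 0.161]
force: [1.3, 1.0, -2.2]
gripper_width: 0.312
grip_force: 94.9
```

Emit:
step_arm --motion '[{"fingers":1,"travel":[0,0,-0.015],"turn":0},{"fingers":1,"travel":[0,0,-0.025],"turn":0},{"fingers":1,"travel":[0,0,-0.03],"turn":0},{"fingers":1,"travel":[0,0,0],"turn":0},{"fingers":1,"travel":[0,0,0],"turn":0}]'

```text
time: 39.13
position: [0.5247, -0.229, 0.2976]
orientation: [3.137, -0.006, 0.161]
force: [0.1, -0.3, -3.1]
gripper_width: 0.312
grip_force: 95.0
```

```bash
python3 held.py .1650
```

```text
held: x end 0.0511 far-half y mid 0.0004 z rel -0.1634
pitch slope [-0.0108 -0.163 ]
0.3156742942852467 94.96739029884338
travel [0.0762, -0.3894, 0.0052] turn 0.4418 pos [ 0.5239 -0.2285  0.2952] yaw 9.21
```

Emit:
step_arm --motion '[{"fingers":1,"travel":[0.007,-0.0354,0],"turn":0},{"fingers":1,"travel":[0.007,-0.0354,0],"turn":0},{"fingers":1,"travel":[0.007,-0.0354,0],"turn":0},{"fingers":1,"travel":[0.007,-0.0354,0],"turn":0},{"fingers":1,"travel":[0.007,-0.0354,0],"turn":0}]'

```text
time: 39.6
position: [0.5287, -0.0463, 0.2917]
orientation: [-3.141, 0.002, 0.16]
force: [1.5, -0.6, -3.0]
gripper_width: 0.315
grip_force: 94.9
```

Emit:
step_arm --motion '[{"fingers":1,"travel":[0.007,-0.0354,0],"turn":0},{"fingers":1,"travel":[0.007,-0.0354,0],"turn":0},{"fingers":1,"travel":[0.007,-0.0354,0],"turn":0},{"fingers":1,"travel":[0.007,-0.0354,0],"turn":0},{"fingers":1,"travel":[0.007,-0.0354,0],"turn":0}]'

```text
time: 40.02
position: [0.5349, 0.1341, 0.2918]
orientation: [3.141, 0.002, 0.161]
force: [0.7, -0.0, -3.0]
gripper_width: 0.311
grip_force: 94.9
```

Emit:
step_arm --motion '[{"fingers":1,"travel":[0.007,-0.0354,0],"turn":0},{"fingers":1,"travel":[0,0,0],"turn":0.1104},{"fingers":1,"travel":[0,0,0],"turn":0.1104},{"fingers":1,"travel":[0,0,0],"turn":0.1104},{"fingers":1,"travel":[0,0,0],"turn":0.1104}]'

```text
time: 40.43
position: [0.5363, 0.1689, 0.2915]
orientation: [3.14, 0.002, -0.285]
force: [1.0, -0.2, -2.8]
gripper_width: 0.314
grip_force: 94.9
```

Emit:
step_arm --motion '[{"fingers":1,"travel":[0,0,0.02],"turn":0},{"fingers":1,"travel":[0,0,0.015],"turn":0},{"fingers":1,"travel":[0,0,0],"turn":0},{"fingers":1,"travel":[0,0,0],"turn":0},{"fingers":1,"travel":[0,0,0],"turn":0}]'

```text
time: 40.85
position: [0.537, 0.1685, 0.2582]
orientation: [3.141, 0.001, -0.281]
force: [0.4, 0.0, -3.9]
gripper_width: 0.314
grip_force: 94.8
```

Emit:
step_arm --motion '[{"fingers":1,"travel":[0,0,0],"turn":0},{"fingers":1,"travel":[0,0,0],"turn":0},{"fingers":1,"travel":[0,0,0],"turn":0}]'

```text
time: 41.1
position: [0.5374, 0.1686, 0.2592]
orientation: [-3.141, -0.001, -0.281]
force: [0.1, -1.0, -2.2]
gripper_width: 0.309
grip_force: 94.8
```

```bash
python3 held.py .1645; python3 lay.py .056 .046;python3 -c "
from h import *
tool(.5372,.1680,.2315,-16.1)"
```

```text
held: x end 0.0497 far-half y mid -0.0002 z rel -0.1656
pitch slope [-0.0135 -0.1653]
0.31501741319130067 94.84360456466675
travel [-0.0003, 0.0007, -0.031] turn 0.0001 pos [0.5373 0.1686 0.259 ] yaw -16.09
0.056 area 380.5 scale-frame centre mm [47.  -0.2] [ 2.7 28.9] 0.0 x range [45.7 48.4] y range [-14.6  14.3]
0.046 area 127.0 scale-frame centre mm [48.6 -0.2] [ 1.4 27.6] 0.0 x range [47.9 49.3] y range [-13.8  13.4]
0.31247769013512533 94.84274625778198
travel [0.0001, 0.0005, 0.0273] turn 0.0001 pos [0.5372 0.1685 0.2588] yaw -16.09
```

Aligned over the pile. Lowering onto it and releasing.

Emit:
step_arm --motion '[{"fingers":1,"travel":[-0.001,0.0006,0.012],"turn":0},{"fingers":1,"travel":[0,0,0.008],"turn":0},{"fingers":1,"travel":[0,0,0.004],"turn":0},{"fingers":1,"travel":[0,0,0],"turn":0},{"fingers":1,"travel":[0,0,0],"turn":0}]'

```text
time: 41.62
position: [0.5355, 0.1681, 0.2332]
orientation: [3.141, 0.002, -0.281]
force: [0.6, -0.4, -3.8]
gripper_width: 0.314
grip_force: 94.9
```

Emit:
step_arm --motion '[{"fingers":1,"travel":[0,0,0.001],"turn":0},{"fingers":1,"travel":[0,0,0],"turn":0},{"fingers":1,"travel":[0,0,0],"turn":0}]'

```text
time: 41.87
position: [0.5361, 0.1682, 0.2335]
orientation: [-3.141, -0.001, -0.281]
force: [0.1, -0.1, -2.9]
gripper_width: 0.315
grip_force: 94.9
```

Emit:
step_arm --motion '[{"fingers":1,"travel":[0,0,0.001],"turn":0},{"fingers":1,"travel":[0,0,0],"turn":0},{"fingers":1,"travel":[0,0,0],"turn":0}]'

```text
time: 42.12
position: [0.5359, 0.1682, 0.2323]
orientation: [-3.142, -0.0, -0.281]
force: [-0.1, 0.2, -2.0]
gripper_width: 0.313
grip_force: 94.9
```

Emit:
step_arm --motion '[{"fingers":1,"travel":[0,0,0.001],"turn":0},{"fingers":1,"travel":[0,0,0],"turn":0},{"fingers":1,"travel":[0,0,0],"turn":0}]'

```text
time: 42.37
position: [0.5358, 0.1682, 0.2311]
orientation: [3.141, 0.0, -0.281]
force: [0.3, 0.4, -3.3]
gripper_width: 0.314
grip_force: 94.9
```

Emit:
step_arm --motion '[{"fingers":0.3,"travel":[0,0,0],"turn":0},{"fingers":0.2,"travel":[0,0,0],"turn":0},{"fingers":0.0,"travel":[0,0,0],"turn":0},{"fingers":-0.1,"travel":[0,0,0],"turn":0},{"fingers":-0.1,"travel":[0,0,0],"turn":0}]'

```text
time: 42.78
position: [0.5361, 0.1683, 0.2316]
orientation: [-3.141, -0.001, -0.281]
force: [-0.1, -0.1, 0.2]
gripper_width: 0.555
grip_force: 0.0
```

Emit:
step_arm --motion '[{"fingers":-0.1,"travel":[0,0,-0.02],"turn":0},{"fingers":-0.1,"travel":[0,0,-0.03],"turn":0},{"fingers":-0.1,"travel":[0,0,-0.03],"turn":0},{"fingers":-0.1,"travel":[0,0,0],"turn":0},{"fingers":-0.1,"travel":[0,0,0],"turn":0}]'

```text
time: 43.2
position: [0.537, 0.1685, 0.3142]
orientation: [-3.139, -0.005, -0.281]
force: [-0.2, 0.2, -1.2]
gripper_width: 0.552
grip_force: 0.0
```

Emit:
step_arm --motion '[{"fingers":-0.1,"travel":[0,0,0],"turn":0},{"fingers":-0.1,"travel":[0,0,0],"turn":0},{"fingers":-0.1,"travel":[0,0,0],"turn":0}]'

```text
time: 43.45
position: [0.5353, 0.1681, 0.3095]
orientation: [3.14, 0.002, -0.281]
force: [-0.2, 0.3, -0.3]
gripper_width: 0.55
grip_force: 0.0
```

```bash
python3 lay.py .066 .056 .046; python3 -c "
from m import *
a=shot('top')
for r in rects(a,(20,90,100),(36,255,255),.034,40,(300,190,470,330)): print('top bar',*r)
tool(.5333,-.2890,.2,9.2)"
```

```text
0.066 area 7913.0 scale-frame centre mm [-2.1  0.1] [99.1 29.6] 0.0 x range [-51.7  47.4] y range [-14.7  14.8]
0.056 area 48.0 scale-frame centre mm [47.8 -6.5] [ 1.1 13.9] 0.0 x range [47.3 48.4] y range [-13.4   0.4]
0.046 none
0.5494325230253447 0.0
top bar [ 0.5359 -0.2899] [ 0.5355 -0.2888] [0.0351 0.0975] 8.8
travel [0.1247, 0.4398, 0.1098] turn -0.4415 pos [0.5355 0.1681 0.3098] yaw -16.1
```

Three bars are piled square. Last one is at station 1.

Emit:
step_arm --motion '[{"fingers":-0.1,"travel":[0.0104,0.0367,0],"turn":0},{"fingers":-0.1,"travel":[0.0104,0.0367,0],"turn":0},{"fingers":-0.1,"travel":[0.0104,0.0367,0],"turn":0},{"fingers":-0.1,"travel":[0.0104,0.0367,0],"turn":0},{"fingers":-0.1,"travel":[0.0104,0.0367,0],"turn":0}]'

```text
time: 43.97
position: [0.5345, -0.024, 0.3106]
orientation: [3.141, 0.001, -0.28]
force: [0.8, -0.5, -0.2]
gripper_width: 0.553
grip_force: 0.0
```

Emit:
step_arm --motion '[{"fingers":-0.1,"travel":[0.0104,0.0367,0],"turn":0},{"fingers":-0.1,"travel":[0.0104,0.0367,0],"turn":0},{"fingers":-0.1,"travel":[0.0104,0.0367,0],"turn":0},{"fingers":-0.1,"travel":[0.0104,0.0367,0],"turn":0},{"fingers":-0.1,"travel":[0.0104,0.0367,0],"turn":0}]'

```text
time: 44.38
position: [0.5335, -0.2151, 0.3106]
orientation: [-3.141, 0.001, -0.281]
force: [-0.2, -0.1, 0.6]
gripper_width: 0.55
grip_force: 0.0
```

Emit:
step_arm --motion '[{"fingers":-0.1,"travel":[0.0104,0.0367,0],"turn":0},{"fingers":-0.1,"travel":[0.0104,0.0367,0],"turn":0},{"fingers":-0.1,"travel":[0,0,0],"turn":-0.1104},{"fingers":-0.1,"travel":[0,0,0],"turn":-0.1104},{"fingers":-0.1,"travel":[0,0,0],"turn":-0.1104}]'

```text
time: 44.8
position: [0.5332, -0.2906, 0.3101]
orientation: [-3.141, 0.001, 0.054]
force: [-0.2, -0.4, 0.7]
gripper_width: 0.551
grip_force: 0.0
```

Emit:
step_arm --motion '[{"fingers":-0.1,"travel":[0,0,0],"turn":-0.1104},{"fingers":-0.1,"travel":[0,0,0.03],"turn":0},{"fingers":-0.1,"travel":[0,0,0.03],"turn":0},{"fingers":-0.1,"travel":[0,0,0],"turn":0},{"fingers":-0.1,"travel":[0,0,0],"turn":0}]'

```text
time: 45.22
position: [0.5325, -0.2888, 0.2486]
orientation: [-3.137, 0.005, 0.161]
force: [0.4, -0.9, 0.0]
gripper_width: 0.555
grip_force: 0.0
```

Emit:
step_arm --motion '[{"fingers":-0.1,"travel":[0,0,0],"turn":0},{"fingers":-0.1,"travel":[0,0,0],"turn":0},{"fingers":-0.1,"travel":[0,0,0],"turn":0},{"fingers":-0.1,"travel":[0,0,0],"turn":0}]'

```text
time: 45.55
position: [0.5343, -0.2899, 0.253]
orientation: [3.14, -0.002, 0.161]
force: [0.3, -1.1, -0.6]
gripper_width: 0.552
grip_force: 0.0
```

```bash
python3 - <<'E'
from m import *
w=shot('wrist'); tool(.5333,-.2890,.1995,9.2)
for r in rects(w,(15,90,50),(36,255,255),.034,1500): print('wrist',*r)
E
```

```text
travel [-0.0007, -0.0009, 0.0531] turn 0.0002 pos [ 0.5342 -0.2898  0.2526] yaw 9.21
wrist [ 0.5331 -0.2898] [ 0.5354 -0.2893] [0.0309 0.0992] 9.1
```

Emit:
step_arm --motion '[{"fingers":-0.1,"travel":[-0.0005,0,0.025],"turn":0},{"fingers":-0.1,"travel":[0,0,0.015],"turn":0},{"fingers":-0.1,"travel":[0,0,0.009],"turn":0},{"fingers":-0.1,"travel":[0,0,0.003],"turn":0},{"fingers":-0.1,"travel":[0,0,0],"turn":0}]'

```text
time: 46.02
position: [0.533, -0.2894, 0.1986]
orientation: [-3.141, 0.001, 0.161]
force: [0.3, 0.5, -0.8]
gripper_width: 0.546
grip_force: 0.0
```

Emit:
step_arm --motion '[{"fingers":-0.1,"travel":[0,0,0],"turn":0},{"fingers":-0.1,"travel":[0,0,0],"turn":0},{"fingers":-0.1,"travel":[0,0,0],"turn":0},{"fingers":-0.1,"travel":[0,0,0],"turn":0}]'

```text
time: 46.35
position: [0.5336, -0.2899, 0.2002]
orientation: [3.141, -0.001, 0.161]
force: [0.6, 0.2, 0.0]
gripper_width: 0.554
grip_force: 0.0
```

Emit:
step_arm --motion '[{"fingers":0.1,"travel":[0,0,0.001],"turn":0},{"fingers":0.2,"travel":[0,0,0],"turn":0},{"fingers":1,"travel":[0,0,0],"turn":0},{"fingers":1,"travel":[0,0,0],"turn":0},{"fingers":1,"travel":[0,0,0],"turn":0}]'

```text
time: 46.77
position: [0.5334, -0.2898, 0.1989]
orientation: [3.141, -0.0, 0.161]
force: [-1.8, 1.5, 5.4]
gripper_width: 0.319
grip_force: 89.7
```

Emit:
step_arm --motion '[{"fingers":1,"travel":[0,0,0],"turn":0},{"fingers":1,"travel":[0,0,0],"turn":0}]'

```text
time: 46.93
position: [0.5334, -0.2898, 0.1989]
orientation: [3.141, -0.0, 0.161]
force: [-1.8, 1.3, 5.1]
gripper_width: 0.315
grip_force: 89.7
```

Emit:
step_arm --motion '[{"fingers":1,"travel":[0,0,-0.005],"turn":0},{"fingers":1,"travel":[0,0,-0.005],"turn":0},{"fingers":1,"travel":[0,0,-0.005],"turn":0},{"fingers":1,"travel":[0,0,-0.005],"turn":0},{"fingers":1,"travel":[0,0,-0.005],"turn":0}]'

```text
time: 47.35
position: [0.5332, -0.2894, 0.2235]
orientation: [-3.141, 0.0, 0.161]
force: [0.2, -0.5, -2.1]
gripper_width: 0.315
grip_force: 94.9
```

Emit:
step_arm --motion '[{"fingers":1,"travel":[0,0,-0.015],"turn":0},{"fingers":1,"travel":[0,0,-0.025],"turn":0},{"fingers":1,"travel":[0,0,-0.03],"turn":0},{"fingers":1,"travel":[0,0,0],"turn":0},{"fingers":1,"travel":[0,0,0],"turn":0}]'

```text
time: 47.77
position: [0.5347, -0.2906, 0.2982]
orientation: [3.136, -0.006, 0.161]
force: [-0.7, -0.9, -2.4]
gripper_width: 0.315
grip_force: 94.9
```

```bash
python3 held.py .1650
```

```text
held: x end 0.051 far-half y mid 0.0005 z rel -0.1632
pitch slope [-0.0074 -0.1629]
0.3145687547595813 94.91176843643188
travel [0.0762, -0.4517, 0.0057] turn 0.4417 pos [ 0.5339 -0.2901  0.2957] yaw 9.21
```

Emit:
step_arm --motion '[{"fingers":1,"travel":[0.0059,-0.0347,0],"turn":0},{"fingers":1,"travel":[0.0059,-0.0347,0],"turn":0},{"fingers":1,"travel":[0.0059,-0.0347,0],"turn":0},{"fingers":1,"travel":[0.0059,-0.0347,0],"turn":0},{"fingers":1,"travel":[0.0059,-0.0347,0],"turn":0}]'

```text
time: 48.23
position: [0.5337, -0.112, 0.292]
orientation: [-3.141, 0.002, 0.16]
force: [1.5, -0.2, -2.1]
gripper_width: 0.314
grip_force: 94.9
```

Emit:
step_arm --motion '[{"fingers":1,"travel":[0.0059,-0.0347,0],"turn":0},{"fingers":1,"travel":[0.0059,-0.0347,0],"turn":0},{"fingers":1,"travel":[0.0059,-0.0347,0],"turn":0},{"fingers":1,"travel":[0.0059,-0.0347,0],"turn":0},{"fingers":1,"travel":[0.0059,-0.0347,0],"turn":0}]'

```text
time: 48.65
position: [0.5351, 0.064, 0.2922]
orientation: [-3.141, 0.002, 0.161]
force: [0.9, -0.1, -1.1]
gripper_width: 0.317
grip_force: 94.9
```

Emit:
step_arm --motion '[{"fingers":1,"travel":[0.0059,-0.0347,0],"turn":0},{"fingers":1,"travel":[0.0059,-0.0347,0],"turn":0},{"fingers":1,"travel":[0.0059,-0.0347,0],"turn":0},{"fingers":1,"travel":[0,0,0],"turn":0.1104},{"fingers":1,"travel":[0,0,0],"turn":0.1104}]'

```text
time: 49.07
position: [0.5359, 0.1702, 0.2919]
orientation: [3.141, 0.002, -0.061]
force: [0.4, -1.1, -1.9]
gripper_width: 0.315
grip_force: 94.9
```

Emit:
step_arm --motion '[{"fingers":1,"travel":[0,0,0],"turn":0.1104},{"fingers":1,"travel":[0,0,0],"turn":0.1104},{"fingers":1,"travel":[0,0,0.015],"turn":0},{"fingers":1,"travel":[0,0,0.01],"turn":0},{"fingers":1,"travel":[0,0,0],"turn":0}]'

```text
time: 49.48
position: [0.5351, 0.1676, 0.2644]
orientation: [3.139, 0.005, -0.28]
force: [-0.4, -0.5, -2.8]
gripper_width: 0.317
grip_force: 94.8
```

Emit:
step_arm --motion '[{"fingers":1,"travel":[0,0,0],"turn":0},{"fingers":1,"travel":[0,0,0],"turn":0},{"fingers":1,"travel":[0,0,0],"turn":0},{"fingers":1,"travel":[0,0,0],"turn":0}]'

```text
time: 49.82
position: [0.537, 0.168, 0.2689]
orientation: [-3.141, -0.001, -0.281]
force: [0.6, 0.1, -3.1]
gripper_width: 0.315
grip_force: 94.8
```

```bash
python3 held.py .1645; python3 lay.py .066 .056;python3 -c "
from h import *
tool(.5360,.1683,.2415,-16.1)"
```

```text
held: x end 0.0496 far-half y mid -0.0002 z rel -0.1656
pitch slope [-0.0129 -0.1654]
0.3145213508261356 94.83667731285095
travel [-0.0002, 0.0, -0.0211] turn 0.0002 pos [0.537  0.168  0.2689] yaw -16.09
0.066 area 244.5 scale-frame centre mm [46.5 -0.1] [ 1.8 28.5] 0.0 x range [45.6 47.4] y range [-14.1  14.1]
0.056 area 186.0 scale-frame centre mm [47.8  0.1] [ 1.9 28.6] 0.0 x range [46.8 48.7] y range [-14.   14.2]
0.31323649743432547 94.83634114265442
travel [-0.0011, -0.0, 0.0273] turn 0.0002 pos [0.537  0.168  0.2688] yaw -16.09
```

Emit:
step_arm --motion '[{"fingers":1,"travel":[-0.001,0,0.012],"turn":0},{"fingers":1,"travel":[0,0,0.008],"turn":0},{"fingers":1,"travel":[0,0,0.005],"turn":0},{"fingers":1,"travel":[0,0,0],"turn":0},{"fingers":1,"travel":[0,0,0],"turn":0}]'

```text
time: 50.33
position: [0.5355, 0.1682, 0.2422]
orientation: [3.141, 0.001, -0.281]
force: [-0.4, -0.8, -1.8]
gripper_width: 0.319
grip_force: 94.8
```

Emit:
step_arm --motion '[{"fingers":1,"travel":[0,0,0],"turn":0},{"fingers":1,"travel":[0,0,0],"turn":0},{"fingers":1,"travel":[0,0,0],"turn":0},{"fingers":1,"travel":[0,0,0],"turn":0}]'

```text
time: 50.67
position: [0.5358, 0.1682, 0.2433]
orientation: [-3.142, -0.0, -0.281]
force: [0.1, -0.3, -1.8]
gripper_width: 0.313
grip_force: 94.9
```

Emit:
step_arm --motion '[{"fingers":1,"travel":[0,0,0.001],"turn":0},{"fingers":1,"travel":[0,0,0],"turn":0},{"fingers":1,"travel":[0,0,0],"turn":0}]'

```text
time: 50.92
position: [0.5357, 0.1682, 0.2421]
orientation: [3.141, 0.0, -0.281]
force: [0.1, 0.2, -2.2]
gripper_width: 0.316
grip_force: 94.9
```

Emit:
step_arm --motion '[{"fingers":1,"travel":[0,0,0.001],"turn":0},{"fingers":1,"travel":[0,0,0],"turn":0},{"fingers":1,"travel":[0,0,0],"turn":0}]'

```text
time: 51.17
position: [0.5357, 0.1682, 0.2411]
orientation: [3.142, 0.0, -0.281]
force: [0.6, 0.8, -1.7]
gripper_width: 0.313
grip_force: 94.9
```

Emit:
step_arm --motion '[{"fingers":0.3,"travel":[0,0,0],"turn":0},{"fingers":0.2,"travel":[0,0,0],"turn":0},{"fingers":0.0,"travel":[0,0,0],"turn":0},{"fingers":-0.1,"travel":[0,0,0],"turn":0},{"fingers":-0.1,"travel":[0,0,0],"turn":0}]'

```text
time: 51.58
position: [0.536, 0.1682, 0.2415]
orientation: [-3.141, -0.001, -0.281]
force: [-0.2, -0.3, -0.4]
gripper_width: 0.548
grip_force: 0.0
```

Emit:
step_arm --motion '[{"fingers":-0.1,"travel":[0,0,-0.02],"turn":0},{"fingers":-0.1,"travel":[0,0,-0.03],"turn":0},{"fingers":-0.1,"travel":[0,0,-0.02],"turn":0},{"fingers":-0.1,"travel":[0,0,0],"turn":0},{"fingers":-0.1,"travel":[0,0,0],"turn":0}]'

```text
time: 52.0
position: [0.5365, 0.1684, 0.3132]
orientation: [-3.14, -0.004, -0.281]
force: [0.7, -0.1, -0.1]
gripper_width: 0.548
grip_force: 0.0
```

Emit:
step_arm --motion '[{"fingers":-0.1,"travel":[0,0,0],"turn":0},{"fingers":-0.1,"travel":[0,0,0],"turn":0},{"fingers":-0.1,"travel":[0,0,0],"turn":0},{"fingers":-0.1,"travel":[0,0,0],"turn":0}]'

```text
time: 52.33
position: [0.5354, 0.1681, 0.3099]
orientation: [3.141, 0.002, -0.281]
force: [0.5, -0.6, 0.6]
gripper_width: 0.55
grip_force: 0.0
```

```bash
python3 lay.py .076 .066 .056 .046; python3 -c "
from m import *
w=shot('wrist'); save(w,'w10.png')
a=shot('top')
for r in rects(a,(20,90,100),(36,255,255),.034,40,(300,190,470,330)): print('top bar',*r)
tool(.4320,.1489,.2155,-16.1)"
```

```text
0.076 area 8641.5 scale-frame centre mm [-2.2  0.1] [29.7 98.9] 90.0 x range [-51.6  47.3] y range [-14.7  14.9]
0.066 none
0.056 area 136.0 scale-frame centre mm [47.7  0. ] [ 1.7 27.8] 0.0 x range [46.9 48.6] y range [-13.9  13.9]
0.046 none
0.5485066778531151 0.0
travel [-0.0942, 0.0473, 0.0951] turn 0.0001 pos [0.5357 0.1682 0.3106] yaw -16.1
```

View pics/w10.png

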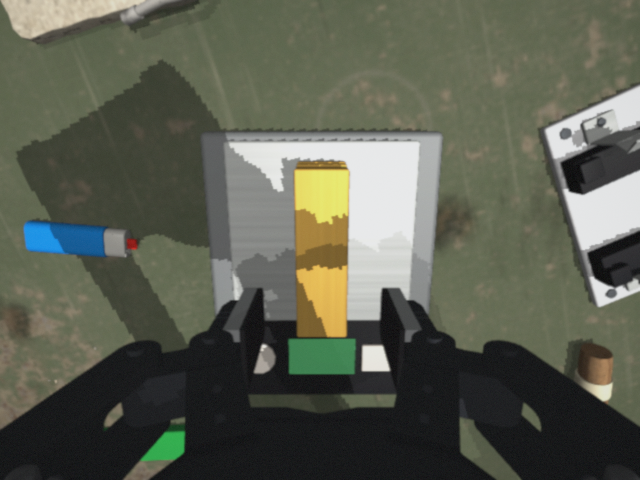

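The four-bar pile stands square at (322,250), no bars remain in the strip, and the lighter is on the table. Now to the oblong key at (374,358).

Emit:
step_arm --motion '[{"fingers":1,"travel":[-0.0235,0.0118,0],"turn":0},{"fingers":1,"travel":[-0.0235,0.0118,0],"turn":0},{"fingers":1,"travel":[-0.0235,0.0118,0],"turn":0},{"fingers":1,"travel":[-0.0235,0.0118,0],"turn":0},{"fingers":1,"travel":[0,0,0.03],"turn":0}]'

```text
time: 52.9
position: [0.432, 0.1492, 0.2871]
orientation: [-3.137, -0.009, -0.28]
force: [1.5, 0.8, 1.8]
gripper_width: 0.0
grip_force: 0.0
```

Emit:
step_arm --motion '[{"fingers":1,"travel":[0,0,0.03],"turn":0},{"fingers":1,"travel":[0,0,0.02],"turn":0},{"fingers":1,"travel":[0,0,0.01],"turn":0},{"fingers":1,"travel":[0,0,0],"turn":0},{"fingers":1,"travel":[0,0,0],"turn":0}]'

```text
time: 53.32
position: [0.4325, 0.149, 0.2214]
orientation: [3.141, 0.001, -0.281]
force: [-0.0, -0.0, -0.1]
gripper_width: 0.006
grip_force: 0.0
```

Emit:
step_arm --motion '[{"fingers":1,"travel":[0,0,0],"turn":0},{"fingers":1,"travel":[0,0,0],"turn":0},{"fingers":1,"travel":[0,0,0],"turn":0},{"fingers":1,"travel":[0,0,0],"turn":0},{"fingers":1,"travel":[0,0,0],"turn":0}]'

```text
time: 53.73
position: [0.4327, 0.149, 0.2218]
orientation: [-3.141, -0.001, -0.281]
force: [0.6, -0.4, -0.3]
gripper_width: 0.001
grip_force: 0.0
```

```bash
python3 -c "
from m import *
tool(.4320,.1489,.2035,-16.1); print(manip.state()['gripper_width'])
w=shot('wrist'); print(proj(w,[[.4320,.1489,.03]]))"
```

```text
travel [-0.0006, 0.0003, 0.0183] turn 0.0 pos [0.4327 0.149  0.2218] yaw -16.1
0.0005387773056405333
[[322.89925189 287.03097831]]
```

Contact with the round key came at TCP 0.2033. Approaching this one to just above that, then pressing gently.

Emit:
step_arm --motion '[{"fingers":1,"travel":[0,0,0.008],"turn":0},{"fingers":1,"travel":[0,0,0.005],"turn":0},{"fingers":1,"travel":[0,0,0.003],"turn":0},{"fingers":1,"travel":[0,0,0],"turn":0},{"fingers":1,"travel":[0,0,0],"turn":0}]'

```text
time: 54.2
position: [0.4321, 0.1489, 0.2046]
orientation: [3.141, 0.001, -0.281]
force: [0.1, 0.5, 0.1]
gripper_width: 0.003
grip_force: 0.0
```

Emit:
step_arm --motion '[{"fingers":1,"travel":[0,0,0.001],"turn":0},{"fingers":1,"travel":[0,0,0],"turn":0},{"fingers":1,"travel":[0,0,0.001],"turn":0},{"fingers":1,"travel":[0,0,0],"turn":0},{"fingers":1,"travel":[0,0,0],"turn":0}]'

```text
time: 54.62
position: [0.4325, 0.149, 0.2034]
orientation: [-3.141, -0.0, -0.281]
force: [0.9, -0.1, 1.3]
gripper_width: -0.004
grip_force: 0.5
```

Emit:
step_arm --motion '[{"fingers":1,"travel":[0,0,0.001],"turn":0},{"fingers":1,"travel":[0,0,0],"turn":0},{"fingers":1,"travel":[0,0,0],"turn":0}]'

```text
time: 54.87
position: [0.4326, 0.149, 0.2025]
orientation: [-3.141, -0.001, -0.281]
force: [-0.6, -1.1, 2.8]
gripper_width: -0.001
grip_force: 1.6
```

Emit:
step_arm --motion '[{"fingers":1,"travel":[0,0,0.001],"turn":0},{"fingers":1,"travel":[0,0,0],"turn":0},{"fingers":1,"travel":[0,0,0],"turn":0},{"fingers":1,"travel":[0,0,0],"turn":0}]'

```text
time: 55.2
position: [0.4326, 0.149, 0.2015]
orientation: [-3.141, -0.0, -0.281]
force: [-1.6, -0.8, 6.2]
gripper_width: -0.002
grip_force: 2.8
```

Emit:
step_arm --motion '[{"fingers":1,"travel":[0,0,0.001],"turn":0},{"fingers":1,"travel":[0,0,0],"turn":0},{"fingers":1,"travel":[0,0,0],"turn":0},{"fingers":1,"travel":[0,0,0],"turn":0},{"fingers":1,"travel":[0,0,0],"turn":0}]'

```text
time: 55.62
position: [0.4327, 0.149, 0.2012]
orientation: [-3.141, -0.0, -0.281]
force: [-5.2, -1.4, 13.3]
gripper_width: 0.0
grip_force: 7.2
```

Emit:
step_arm --motion '[{"fingers":1,"travel":[0,0,0.0005],"turn":0},{"fingers":1,"travel":[0,0,0],"turn":0},{"fingers":1,"travel":[0,0,0],"turn":0},{"fingers":1,"travel":[0,0,0],"turn":0},{"fingers":1,"travel":[0,0,0],"turn":0}]'

```text
time: 56.03
position: [0.4327, 0.149, 0.2011]
orientation: [-3.141, -0.0, -0.281]
force: [-7.6, -1.3, 19.6]
gripper_width: -0.004
grip_force: 9.6
```

Emit:
step_arm --motion '[{"fingers":1,"travel":[0,0,-0.01],"turn":0},{"fingers":1,"travel":[0,0,-0.03],"turn":0},{"fingers":1,"travel":[0,0,-0.035],"turn":0},{"fingers":1,"travel":[0,0,-0.035],"turn":0},{"fingers":1,"travel":[0,0,-0.02],"turn":0}]'

```text
time: 56.45
position: [0.4329, 0.1491, 0.3336]
orientation: [-3.14, -0.003, -0.281]
force: [1.1, 0.5, 0.9]
gripper_width: 0.001
grip_force: 0.0
```

Emit:
step_arm --motion '[{"fingers":1,"travel":[0,0,0],"turn":0},{"fingers":1,"travel":[0,0,0],"turn":0},{"fingers":1,"travel":[0,0,0],"turn":0},{"fingers":1,"travel":[0,0,0],"turn":0},{"fingers":1,"travel":[0,0,0],"turn":0}]'

```text
time: 56.87
position: [0.4318, 0.1488, 0.3279]
orientation: [3.14, 0.003, -0.281]
force: [-0.2, -0.5, 0.0]
gripper_width: -0.0
grip_force: 0.0
```

```bash
python3 lay.py .076 .066; python3 -c "
from m import *
a=shot('top')
for r in rects(a,(18,90,100),(36,255,255),.076,40,(225,210,300,270)): print('top pile',*r)
for r in rects(a,(95,120,60),(115,255,255),.012,20,(150,190,290,280)): print('lighter',*r)
print(cloud(a)[181,308].round(3),manip.state()['force'].round(1))"
```

```text
0.076 area 9358.0 scale-frame centre mm [-7.7 -0.8] [30.3 89.6] 90.0 x range [-52.5  37.1] y range [-15.7  14.3]
0.066 area 12.0 scale-frame centre mm [ 32.  -15.2] [1.1 3. ] 87.8 x range [30.5 33.4] y range [-15.8 -14.6]
-0.001601800960109133 0.0
top pile [0.5732 0.1503] [0.5711 0.151 ] [0.0201 0.0389] 32.6
lighter [0.5835 0.354 ] [0.5834 0.3542] [0.0245 0.0583] 68.5
[0.71  0.004 0.052] [ 0.1 -0.4  0.9]
```

The record key was pressed fully (19.6 N) and released; the pile's front edge and sides are unchanged, and the far end is cut off by the edge of the picture. Handing in.

```bash
python3 -c "
from cell import manip
print(manip.hand_in())"
```

```text
the job is handed in; nothing more can be done
None
```

The job is handed in, with no verdict returned: the zero key was pressed on the empty pan, all four bars are stacked squarely about 2 mm from the pan's centre, the record key was then pressed (peak about 20 N), and the lighter lies on the table.

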